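Clear the pump off the parts box and put the bell away

TASK

The bike pump has been left lying over the open spare-parts box. Lift it off and lay it lengthwise on the low, empty pine tier shelf so that all of it is on the board, and only then put the bike bell, upright, inside the parts box. Set both down rather than dropping them.

Things in the scene. Friction and masses are not known exactly. Their poses are not given: they have to be found in the camera images.
- pump_center (a point): Centre, half-way up, of the loose black plastic bike pump: a straight bar 240 mm long, flat-sided, 34 mm wide and 34 mm high, ribbed grip at the +y end; about 0.2 kg, balanced here. y runs along it, x across, z up. It starts lying lengthwise on top of the box, resting on both end walls near mid-width, underside at the rim, so the bell does not fit in beside it.
- bell_center (a point): Centre of the chrome bike bell, the only dome on the bench: round, 52 mm diameter, 46 mm high, upright on a black foot (38 mm diameter, 12 mm high). Sides upright from 12 to 30 mm, then rounding over; this point is 23 mm above its underside. z up; grip at any yaw. About 0.09 kg, loose on the bench in a front row of four with a flat round tin, folded multitool and steel ring, any order.
- box: Blue plastic spare-parts box, open on top and empty, 132 mm (its x) by 190 mm (its y) by 45 mm high, walls and floor 4 mm thick (inside 124 by 182 mm), fixed to the bench. Origin at the centre of its underside, on the bench top; z up. It may stand left or right.
- tier: Low pine tier shelf, a flat bare board 130 mm (its x) by 320 mm (its y) on two short cross feet, fixed to the bench; the top of the board is 36 mm above its origin, which is at the centre of its footprint on the bench top; z up. It stands on the other side from the box.
There are look-alikes about, which are no part of the job. What is shaped like the part that bears bell_center but turquoise is not meant.

How it is judged:
By the outcome, as a careful person would: the job done as asked, in the order asked, and still so for the second after the job is handed in, with the robot touching nothing.
It also fails if it takes over 64 s, if anything falls off the work surface, if the arm or the gripper's body presses on something with over 40 N, if the wrist force passes 120 N, or if a joint passes its speed limit or range.

ROBOT

A 6-joint arm with a two-finger parallel gripper is mounted at the origin on the work surface. World frame = base frame: x ahead of the robot, y to its left, z up, the work surface at z = 0. Lengths are in m, angles in rad, forces in N, time in s.
With the tool pointing down it reaches from about 0.375 to 0.9 m from the base axis. Payload 3.1 kg.
Tool frame: the origin (TCP) lies midway between the tips of the shut fingers; the grasp point (between the pads) lies robot.tcp_to_grasp behind it (robot.tcp_to_grasp is the distance from the TCP to the grasp point, in m); z points along the fingers, y is the direction in which the jaws open and shut (so a half turn about z gives the same grasp; the last joint's range is limited). The gripper opens to 87 mm and grips with 3 to 60 N. Pads are 19 mm wide; open, the fingers measure 117 mm over their backs; the gripper's body (75 mm by 190 mm) begins 51 mm behind the grasp point.
Start: joints at [-1.51, 0.527, 1.433, -0, 1.181, -0.178], TCP at [0.148, -0.607, 0.183] pointing down, gripper open.
Joint ranges: [-3.08, 3.08], [-0.75, 2.2], [0.22, 2.44], [-1.43, 4.57], [0, 2.65], [-2.85, 2.85]. Speed limits (rad/s): [2.79, 2.79, 3.14, 3.14, 3.14, 3.14].

INTERFACE

Orientations are given as a unit quaternion [x, y, z, w].
In Python, from rig import robot, cams, nets gives the robot as it stands. The module is installed in compiled form; this text tells all that it offers.
- The arm moves only by the tool play_rows, never from a script. Its argument "commands" is a list of rows, each an object of numbers: "x", "y", "z": the shift along the tool's x, y, z in mm; "spin": the turn about the tool's z in rad. In form: [{"x": .., "y": .., "z": .., "spin": ..}, ...]. A call has 1 to 8 rows; each row shifts and turns the pose as measured when the row begins, along the tool's axes as they then stand; what a row does not reach is not made up. A row lasts 1/10 s, in which the tool goes at most 50 mm and 8.59 degrees, less where a joint would pass 70% of its speed; a pose out of reach is approached as far as the arm can. A call is refused whole if a number of a shift passes 50 or a number of a turn 0.15, either way. A call with a gripper value outside its range is refused whole. "grip" is the opening, from 0 (shut) to 1 (fully open), set as the call begins (left out, the last holds). The fingers move at their own pace and stop on an object; "newtons" is the grip in N (left out, the last holds). Time passes only in rows, so rows that do not move let the fingers close. It gives the time, the measured TCP pose, the force and the opening at its end, in the units of the state.
- robot.get_obs(): the state, without advancing time (a new reading comes with each control period).
- cams.camera(name): name is "scene" or "side" or "wrist"; returns a dict with "img" (480x640x3 uint8, red, green, blue), "fx", "fy", "cx", "cy" (pixels), "world_to_cam" (4x4, takes a point from world to camera coordinates); the wrist camera has in their place "mount" (4x4, takes a point from camera to tool coordinates, whose origin is the TCP and whose axes are the flange's). Camera axes: x right, y up, looking along -z (the intrinsics and any distortion apply to the point x, -y, -z); pixel columns grow to the right and rows downward; lengths in m; the calibration is good to about 2 mm. A picture is of the moment at which its call begins: read the wrist's pose just before it. There is no depth.
- robot.hand_in(): hands the job in, once; it reports no verdict.
Trained networks look in a picture, given as the dict that the camera call returned (one of the last four; its "shot" number tells which), for a name from the list of things; names that differ only in an ending like _2 or _b are one class to them, and where a whole thing is asked for, a point or a joint stands for the part that bears it (a point fixed in the world has none). Each returns a list of dicts, best first, with "conf" (0 to 1); they miss things now and then, are a little off and sometimes report something else, mostly with a low value. They report only what shows in the picture. A call takes as long as a camera call. They do not tell look-alikes from the thing itself.
- nets.outline_of(picture, name): "region" (480x640 bool, what is visible of it) and "pixel" ([column, row] in pixels, amid what is visible of it).
The state is a dict: "time": time; "q": joint angles; "joint_velocities": joint speeds; "joint_torque": joint torques, N m; "position": TCP position; "tool_rot": TCP orientation; "ft_force": force on the tool from outside, world axes, zero at the start; "moment": the same for the moment, N m; "grip_width": finger opening in m.
Only numpy, scipy, OpenCV 4.12 (cv2) and the standard library are available. Lean on these libraries where they do the work, as an engineer would, in place of code of your own. Each camera call takes 0.05 s, during which the arm holds its last target.

## Working session

There is one attempt and no reset: what is moved stays moved. The work goes in short steps, Python scripts to look and compute and a tool call to move; the robot and the scene stay as the last step left them, time stands still between calls to the robot, and variables do not carry over. Pictures are saved under pics/ and viewed, and the job is handed in when it is done.

Besides the shell and the picture viewer there is one more tool, called after "Call:" as a command line: name --argument value ..., lists and objects as JSON in quotes. play_rows: Moves the arm, as the interface text tells. Its arguments: {"type":"object","properties":{"commands":{"type":"array"},"grip":{"type":"number"},"newtons":{"type":"number"}},"required":["commands"]}

```bash
mkdir -p pics; ls; cat > h.py <<'E'
import numpy as np, cv2
from rig import robot, cams, nets
from scipy.spatial.transform import Rotation as R
def save(c,n): cv2.imwrite('pics/'+n,c['img'][:,:,::-1])
def ray(c,px,obs=None):
    d=np.array([(px[0]-c['cx'])/c['fx'],-(px[1]-c['cy'])/c['fy'],-1.])
    if 'world_to_cam' in c: M=np.linalg.inv(np.array(c['world_to_cam']))
    else:
        T=np.eye(4);T[:3,:3]=R.from_quat(obs['tool_rot']).as_matrix();T[:3,3]=obs['position'];M=T@np.array(c['mount'])
    return M[:3,3],M[:3,:3]@d
def atz(c,px,z,obs=None):
    o,d=ray(c,px,obs);return o+d*(z-o[2])/d[2]
def proj(c,p,obs=None):
    if 'world_to_cam' in c: W=np.array(c['world_to_cam'])
    else:
        T=np.eye(4);T[:3,:3]=R.from_quat(obs['tool_rot']).as_matrix();T[:3,3]=obs['position'];W=np.linalg.inv(T@np.array(c['mount']))
    q=W[:3,:3]@np.array(p)+W[:3,3]
    return np.array([c['cx']+c['fx']*q[0]/-q[2],c['cy']-c['fy']*q[1]/-q[2]])
E
python3 - <<'E'
from h import *
o=robot.get_obs();print(o, robot.tcp_to_grasp)
for n in ['scene','side']:
    c=cams.camera(n);save(c,n+'0.png');print(n,{k:v for k,v in c.items() if k!='img'})
    for t in ['pump_center','bell_center','box','tier']:
        for r in nets.outline_of(c,t): 
            print(n,t,r['conf'],r['pixel'],r['region'].sum(),[ (atz(c,r['pixel'],z)).round(3).tolist() for z in (0.02,0.045)])
E
```

```text
pics
{'time': 0.0, 'q': array([-1.50947694e+00,  5.28475915e-01,  1.43388861e+00,  5.71596490e-06,
        1.18138081e+00, -1.78482975e-01]), 'joint_velocities': array([-0.00027759,  0.00011199, -0.00035692, -0.00060481, -0.00075831,
       -0.00102558]), 'joint_torque': array([-3.91797971e-05, -4.40043783e+01, -1.76591849e+01,  6.34789048e-02,
        5.81862952e-02, -1.69368645e-04]), 'position': array([ 0.14843477, -0.60628888,  0.18217008]), 'tool_rot': array([ 9.92820016e-01,  1.19612949e-01,  6.56563575e-05, -1.07434200e-03]), 'ft_force': array([-0.12705905, -0.04443307,  0.41805522]), 'moment': array([ 0.05483426, -0.03242772,  0.02424043]), 'grip_width': 0.08737629419211622} 0.0187
scene {'fx': 563.9926752016681, 'fy': 563.9926752016681, 'cx': 321.8589218037379, 'cy': 239.81287308550512, 'world_to_cam': array([[ 0.34955244,  0.93688971, -0.00712447, -0.17093609],
       [-0.71634692,  0.27215384,  0.64247908,  0.28397227],
       [ 0.60387099, -0.21947654,  0.7662701 , -1.32262566],
       [ 0.        ,  0.        ,  0.        ,  1.        ]]), 'shot': 1}
scene pump_center 0.
[... 694 characters left out ...]
 0.10868486,  0.47521712,  0.87313017, -0.11885312],
       [-0.2203115 , -0.84497604,  0.48731749, -0.77924365],
       [ 0.        ,  0.        ,  0.        ,  1.        ]]), 'shot': 2}
side pump_center 0.62 [352.4, 191.4] 1222 [[0.632, 0.32, 0.02], [0.615, 0.265, 0.045]]
side bell_center 0.83 [310.5, 307.7] 1008 [[0.44, -0.1, 0.02], [0.433, -0.133, 0.045]]
side bell_center 0.82 [251.4, 333.2] 1239 [[0.345, -0.14, 0.02], [0.343, -0.171, 0.045]]
side bell_center 0.6 [242.7, 291.2] 894 [[0.343, -0.031, 0.02], [0.341, -0.068, 0.045]]
side box 0.9 [345.8, 209.5] 2914 [[0.59, 0.229, 0.02], [0.575, 0.179, 0.045]]
side tier 0.63 [467.3, 363.4] 17084 [[0.619, -0.269, 0.02], [0.602, -0.293, 0.045]]
```

View pics/scene0.png

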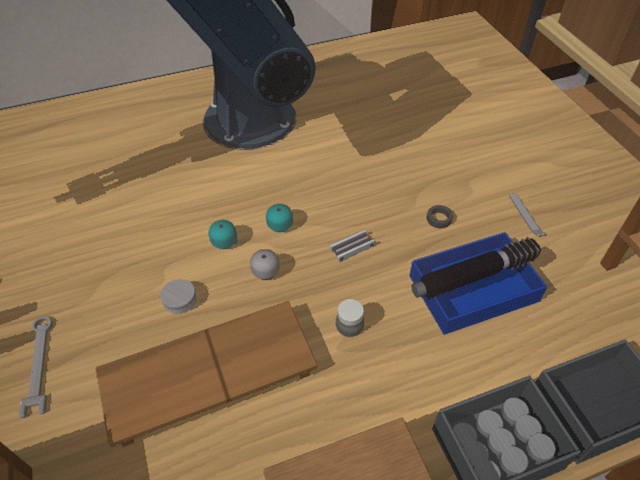

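View pics/side0.png

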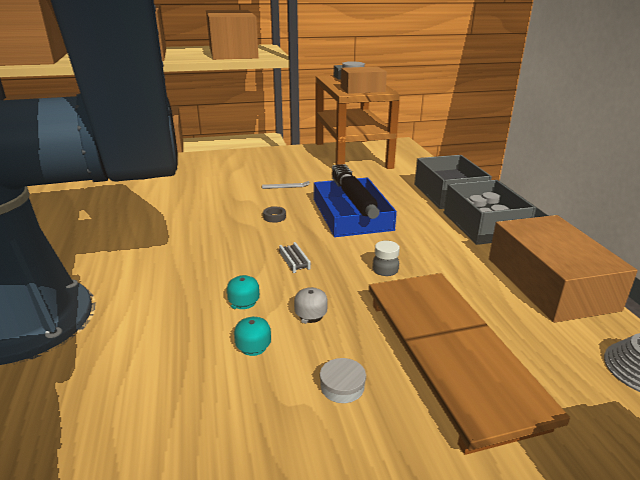

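```bash
python3 - <<'E'
import cv2
a=cv2.imread('pics/scene0.png')[170:300,180:340]
b=cv2.imread('pics/scene0.png')[180:340,400:580]
cv2.imwrite('pics/crop_bell0.png',cv2.resize(a,None,fx=4.5,fy=4.5,interpolation=cv2.INTER_CUBIC))
cv2.imwrite('pics/crop_box0.png',cv2.resize(b,None,fx=3.7,fy=3.7,interpolation=cv2.INTER_CUBIC))
E
```

```text
(no output)
```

View pics/crop_bell0.png

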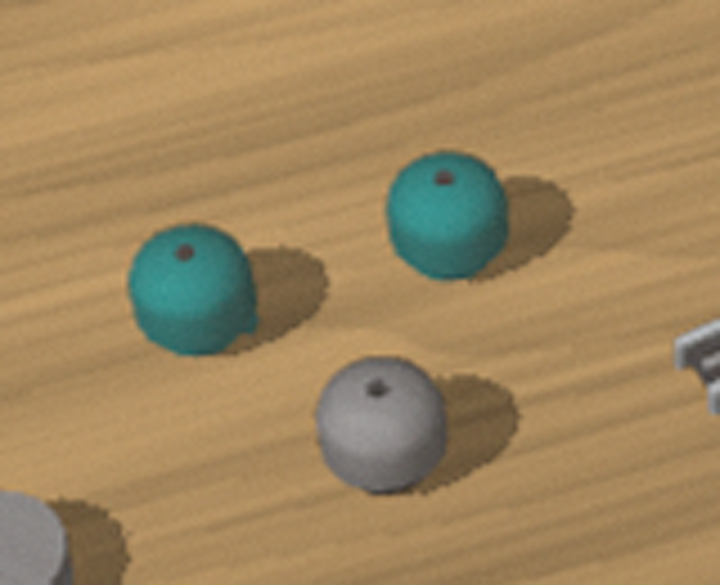

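View pics/crop_box0.png

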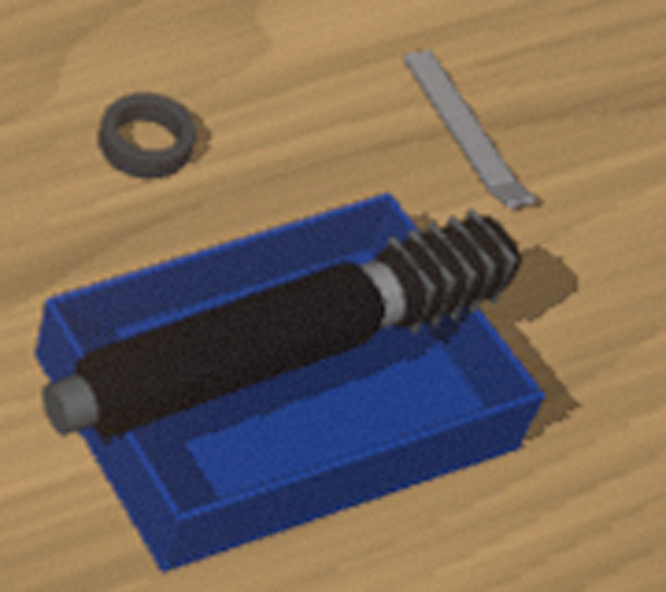

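The picture shows three domes: turquoise (222,235), turquoise (279,218) and chrome grey (265,261). The grey one is the bell: it isn't turquoise, and it stands in the row with the tin (179,296), multitool (354,246) and ring (440,216). The crop confirms it. The box is on the left (476,285) with the pump on it, and the tier is on the right (205,370). Next I'll measure these.

```bash
python3 - <<'E'
from h import *
c=cams.camera('scene'); s=cams.camera('side')
off=np.array([400,180])
def q(cr): return off+np.array(cr)/3.7
P=[atz(c,q(p),.045) for p in [(47,300),(390,195),(543,398),(178,517)]]
P=np.array(P)[:,:2];print('box rim',P.round(3),'c',P.mean(0))
for i in range(4): 
    d=P[(i+1)%4]-P[i];print(np.linalg.norm(d),np.degrees(np.arctan2(d[1],d[0])))
T=np.array([atz(c,p,.036) for p in [(97,370),(290,304),(316,366),(113,436)]])[:,:2];print('tier',T.round(3),T.mean(0))
for i in range(4): 
    d=T[(i+1)%4]-T[i];print(np.linalg.norm(d),np.degrees(np.arctan2(d[1],d[0])))
# tier by net region
for cam,n in((c,'scene'),(s,'side')):
  for t,z in(('tier',.033),('pump_center',.062),('bell_center',.023),('box',.04)):
    for r in nets.outline_of(cam,t):
      cn=max(cv2.findContours(r['region'].astype(np.uint8),0,1)[0],key=cv2.contourArea)[:,0]
      w=np.array([atz(cam,p,z)[:2] for p in cn],np.float32)*1000
      (cx,cy),sz,a=cv2.minAreaRect(w);print(n,t,round(r['conf'],2),round(cx),round(cy),np.round(sz),round(a,1))
  if n=='side': pass
E
```

```text
box rim [[0.546 0.15 ]
 [0.547 0.337]
 [0.677 0.336]
 [0.674 0.15 ]] c [0.61097378 0.24305607]
0.18768433221440617 89.7089587391838
0.13026617204692473 -0.638512339622064
0.1863243532066401 -90.82475943366613
0.12852946429154885 179.96664974083146
tier [[ 0.559 -0.396]
 [ 0.549 -0.079]
 [ 0.672 -0.078]
 [ 0.673 -0.386]] [ 0.61298342 -0.23475445]
0.3172595037454713 91.76364205896289
0.12276341062495615 0.7353352080986638
0.3085025610401086 -89.84685032125032
0.11426843459695064 -174.88718870250227
scene tier 0.63 614 -237 [144. 322.] 1.9
scene pump_center 0.61 608 239 [ 49. 254.] 2.0
scene bell_center 0.75 343 -35 [49. 71.] 71.6
scene bell_center 0.62 443 -94 [51. 67.] 72.4
scene bell_center 0.62 345 -147 [52. 73.] 82.2
scene box 0.88 654 237 [ 82. 211.] 0.1
side tier 0.88 605 -238 [147. 337.] 2.1
side pump_center 0.94 607 247 [ 57. 293.] 0.7
side bell_center 0.83 344 -148 [85. 50.] 81.8
side bell_center 0.79 341 -35 [97. 52.] 82.9
side bell_center 0.73 441 -94 [94. 51.] 79.3
side bell_center 0.64 635 334 [ 62. 324.] 0.6
side box 0.64 601 215 [271. 154.] 89.6
```

Call:
play_rows --commands '[{"z": -15,"spin": -0.15},{"z": -15,"spin": -0.15},{"z": -15,"spin": -0.15},{"z": -15,"spin": -0.15},{"z": -15,"spin": -0.15},{"z": -15,"spin": -0.15},{"z": -15,"spin": -0.15},{"z": -15,"spin": -0.15}]' --grip 0.7

```text
invalid input
```

Call:
play_rows --commands '[{"x": 0,"y": 0,"z": -15,"spin": -0.15},{"x": 0,"y": 0,"z": -15,"spin": -0.15},{"x": 0,"y": 0,"z": -15,"spin": -0.15},{"x": 0,"y": 0,"z": -15,"spin": -0.15},{"x": 0,"y": 0,"z": -15,"spin": -0.15},{"x": 0,"y": 0,"z": -15,"spin": -0.15},{"x": 0,"y": 0,"z": -15,"spin": -0.15},{"x": 0,"y": 0,"z": -15,"spin": -0.15}]' --grip 0.7

```text
time: 1.8
position: [0.1483, -0.6047, 0.3041]
tool_rot: [0.75, 0.662, 0.003, -0.003]
ft_force: [0.6, -0.7, -0.1]
grip_width: 0.0607
```

Call:
play_rows --commands '[{"x": 0,"y": 45,"z": 0,"spin": -0.12},{"x": 30,"y": 45,"z": 0,"spin": 0},{"x": 30,"y": 45,"z": 0,"spin": 0},{"x": 30,"y": 45,"z": 0,"spin": 0},{"x": 30,"y": 45,"z": 0,"spin": 0},{"x": 30,"y": 45,"z": 0,"spin": 0},{"x": 30,"y": 45,"z": 0,"spin": 0},{"x": 30,"y": 45,"z": 0,"spin": 0}]'

```text
time: 2.6
position: [0.4884, -0.4197, 0.3068]
tool_rot: [0.711, 0.703, -0.001, 0.001]
ft_force: [-0.5, -0.7, -0.2]
grip_width: 0.0609
```

```bash
python3 - <<'E'
from h import *
o=robot.get_obs();c=cams.camera('wrist');save(c,'w1.png')
print(o['position'],o['q'].round(2),np.degrees(R.from_quat(o['tool_rot']).as_matrix()[:2,0]@np.eye(2)*0)+0, R.from_quat(o['tool_rot']).as_matrix().round(3).tolist(),np.array(c['mount']).round(3).tolist(),c['fx'])
E
```

```text
[ 0.48840203 -0.41969147  0.3068155 ] [-0.88  0.45  1.22 -0.    1.47 -0.87] [0. 0.] [[0.012, 1.0, -0.0], [1.0, -0.012, -0.003], [-0.003, -0.0, -1.0]] [[-0.001, 0.963, 0.27, 0.074], [1.0, 0.001, 0.001, -0.0], [0.001, 0.27, -0.963, -0.2], [0.0, 0.0, 0.0, 1.0]] 430.54762655724693
```

View pics/w1.png

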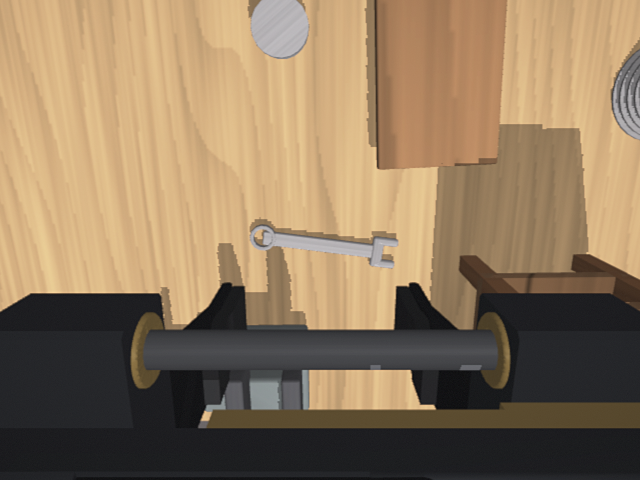

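The wrist picture shows the near edge of the tier at (378,168)–(497,163), slightly turned. I'll move up for a full view.

Call:
play_rows --commands '[{"x": 40,"y": 30,"z": -20,"spin": 0},{"x": 40,"y": 30,"z": -20,"spin": 0},{"x": 40,"y": 30,"z": -20,"spin": 0},{"x": 0,"y": 0,"z": 0,"spin": 0}]'

```text
time: 3.05
position: [0.5779, -0.3035, 0.3604]
tool_rot: [0.707, 0.707, 0.003, 0.0]
ft_force: [-0.5, -0.4, 0.3]
grip_width: 0.0607
```

```bash
python3 - <<'E'
from h import *
o=robot.get_obs();c=cams.camera('wrist');save(c,'w2.png')
print(o['position'])
for r in nets.outline_of(c,'tier'):
      cn=max(cv2.findContours(r['region'].astype(np.uint8),0,1)[0],key=cv2.contourArea)[:,0]
      w=np.array([atz(c,p,.036,o)[:2] for p in cn],np.float32)*1000
      print(r['conf'],cv2.minAreaRect(w))
E
```

```text
[ 0.57785746 -0.30346646  0.36043703]
0.66 ((609.9940795898438, -248.05809020996094), (131.04376220703125, 297.97735595703125), 2.199233055114746)
```

View pics/w2.png

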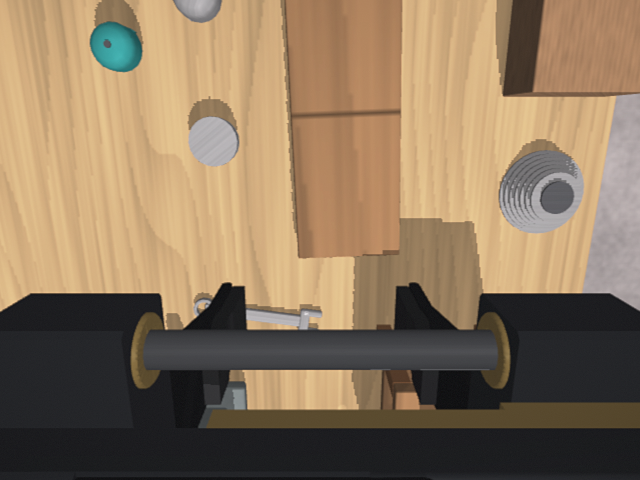

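The tier's near edge is at (300,257)–(398,250). Its centre comes to about (0.6095,-0.237), yaw about 2°. Next is the pump.

Call:
play_rows --commands '[{"x": 50,"y": 0,"z": 0,"spin": 0},{"x": 50,"y": 0,"z": 0,"spin": 0},{"x": 50,"y": 0,"z": 0,"spin": 0},{"x": 50,"y": 0,"z": 0,"spin": 0},{"x": 50,"y": 0,"z": 0,"spin": 0},{"x": 50,"y": 0,"z": 0,"spin": 0},{"x": 50,"y": 0,"z": 0,"spin": 0},{"x": 50,"y": 0,"z": 0,"spin": 0}]'

```text
time: 3.95
position: [0.5735, 0.0824, 0.3484]
tool_rot: [0.721, 0.693, -0.006, -0.006]
ft_force: [0.4, -0.1, 0.4]
grip_width: 0.0606
```

Call:
play_rows --commands '[{"x": 50,"y": 10,"z": 0,"spin": 0},{"x": 20,"y": 10,"z": 0,"spin": 0},{"x": 0,"y": 0,"z": 0,"spin": 0},{"x": 0,"y": 0,"z": 0,"spin": 0}]'

```text
time: 4.35
position: [0.5941, 0.1521, 0.344]
tool_rot: [0.721, 0.693, -0.009, -0.008]
ft_force: [0.4, 0.8, -0.2]
grip_width: 0.0612
```

```bash
python3 - <<'E'
from h import *
o=robot.get_obs();c=cams.camera('wrist');save(c,'w3.png')
print(o['position'],o['q'].round(2),R.from_quat(o['tool_rot']).as_matrix().round(3).tolist())
for t,z in(('pump_center',.079),('pump_center',.062),('box',.045)):
  for r in nets.outline_of(c,t):
      cn=max(cv2.findContours(r['region'].astype(np.uint8),0,1)[0],key=cv2.contourArea)[:,0]
      w=np.array([atz(c,p,z,o)[:2] for p in cn],np.float32)*1000
      print(t,r['conf'],cv2.minAreaRect(w))
E
```

```text
[0.59409126 0.15210079 0.34404032] [0.07 0.39 1.22 0.   1.56 0.11] [[0.039, 0.999, -0.024], [0.999, -0.039, -0.001], [-0.001, -0.024, -1.0]]
pump_center 0.56 ((607.8410034179688, 228.09652709960938), (35.04097366333008, 220.8703155517578), 1.9158891439437866)
pump_center 0.28 ((471.54156494140625, -74.82793426513672), (16.403425216674805, 11.173357009887695), 84.43809509277344)
pump_center 0.56 ((608.0739135742188, 228.16769409179688), (36.32124710083008, 228.94024658203125), 1.9159106016159058)
pump_center 0.28 ((466.794677734375, -85.82465362548828), (17.002761840820312, 11.581623077392578), 84.43804931640625)
box 0.93 ((648.0559692382812, 243.31936645507812), (50.16863250732422, 189.15524291992188), 0.442657470703125)
```

View pics/w3.png

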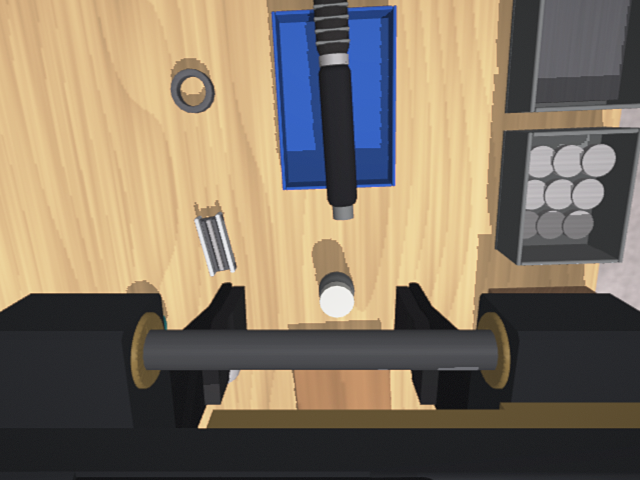

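```bash
python3 - <<'E'
from h import *
o=robot.get_obs();c=cams.camera('wrist')
for p,z in [((344,218),.055),((344,207),.062),((334,60),.079),((341,200),.079),((333,52),.079),((331,3),.079)]: print(p,atz(c,p,z,o).round(4))
s=cams.camera('scene')
for k in [(72,405),(512,250)]: print(atz(s,np.array([400,180])+np.array(k)/3.7,.062).round(4))
for k in [(283,187),(393,184),(397,7),(273,13)]: print('rim',atz(c,k,.045,o).round(4))
E
```

```text
(344, 218) [0.6133 0.1145 0.055 ]
(344, 207) [0.6134 0.1289 0.062 ]
(334, 60) [0.607  0.2829 0.079 ]
(341, 200) [0.6099 0.1402 0.079 ]
(333, 52) [0.6062 0.2904 0.079 ]
(331, 3) [0.6057 0.3346 0.079 ]
[0.6143 0.1258 0.062 ]
[0.608  0.3606 0.062 ]
rim [0.5433 0.1519 0.045 ]
rim [0.6713 0.1505 0.045 ]
rim [0.6747 0.3355 0.045 ]
rim [0.5447 0.3359 0.045 ]
```

Pump centre is about (0.609,0.242), yaw about 2° (near tip at (344,218), grip beyond (333,52)). Moving over it.

Call:
play_rows --commands '[{"x": 30,"y": 5,"z": 30,"spin": -0.07},{"x": 30,"y": 8,"z": 30,"spin": 0},{"x": 30,"y": 5,"z": 30,"spin": 0},{"x": 0,"y": 0,"z": 30,"spin": 0},{"x": 0,"y": 0,"z": 30,"spin": 0},{"x": 0,"y": 0,"z": 30,"spin": 0},{"x": 0,"y": 0,"z": 20,"spin": 0},{"x": 0,"y": 0,"z": 0,"spin": 0}]'

```text
time: 5.45
position: [0.6137, 0.2395, 0.1431]
tool_rot: [0.699, 0.716, -0.003, -0.004]
ft_force: [-0.4, -0.3, 0.7]
grip_width: 0.0608
```

```bash
python3 - <<'E'
from h import *
o=robot.get_obs();c=cams.camera('wrist');save(c,'w4.png')
print(o['position'],o['q'].round(2),R.from_quat(o['tool_rot']).as_matrix().round(3).tolist())
E
```

```text
[0.61370412 0.23947354 0.14309142] [0.2  0.62 1.37 0.   1.16 0.18] [[-0.024, 1.0, -0.01], [1.0, 0.024, 0.001], [0.001, -0.01, -1.0]]
```

View pics/w4.png

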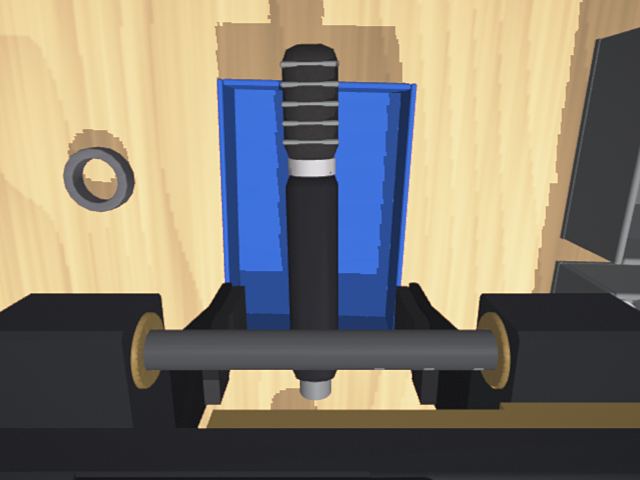

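```bash
python3 - <<'E'
from h import *
o=robot.get_obs();c=cams.camera('wrist')
for p,z in [((310,44),.065),((311,120),.079),((312.5,200),.079),((313.5,300),.079),((316,385),.062),((316,399),.055)]: print(p,atz(c,p,z,o).round(4))
E
```

```text
(310, 44) [0.6048 0.3573 0.065 ]
(311, 120) [0.6065 0.3134 0.079 ]
(312.5, 200) [0.6083 0.2653 0.079 ]
(313.5, 300) [0.6102 0.1977 0.079 ]
(316, 385) [0.6131 0.1212 0.062 ]
(316, 399) [0.6133 0.104  0.055 ]
```

Call:
play_rows --commands '[{"x": 0,"y": -5,"z": 20,"spin": -0.01},{"x": 0,"y": 0,"z": 25,"spin": 0},{"x": 0,"y": 0,"z": 25,"spin": 0},{"x": 0,"y": 0,"z": 10,"spin": 0},{"x": 0,"y": 0,"z": 5,"spin": 0},{"x": 0,"y": 0,"z": 0,"spin": 0}]'

```text
time: 6.15
position: [0.6231, 0.241, 0.073]
tool_rot: [0.696, 0.718, 0.01, 0.005]
ft_force: [-0.7, -0.1, -0.2]
grip_width: 0.0613
```

```bash
python3 - <<'E'
from h import *
o=robot.get_obs();c=cams.camera('wrist');save(c,'w5.png')
print(o['position'],o['q'].round(3),o['joint_velocities'].round(3),R.from_quat(o['tool_rot']).as_matrix().round(3).tolist())
E
```

```text
[0.62311141 0.24098774 0.07298683] [0.201 0.702 1.43  0.003 0.986 0.167] [-0.    -0.019 -0.025 -0.     0.007  0.001] [[-0.032, 0.999, 0.022], [0.999, 0.032, 0.007], [0.007, 0.022, -1.0]]
```

View pics/w5.png

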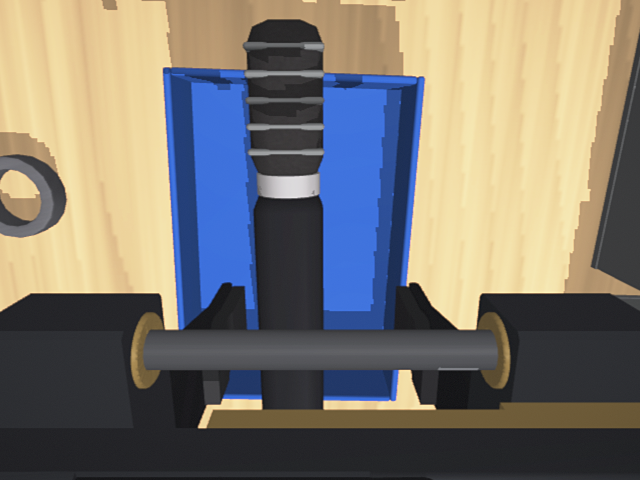

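Call:
play_rows --commands '[{"x": 0,"y": -7,"z": -4,"spin": 0},{"x": 0,"y": -6,"z": -4,"spin": 0},{"x": 0,"y": -2,"z": 0,"spin": 0},{"x": 0,"y": 0,"z": 0,"spin": 0}]'

```text
time: 6.6
position: [0.6093, 0.2412, 0.0861]
tool_rot: [0.695, 0.718, 0.014, 0.008]
ft_force: [-0.3, -0.4, -0.4]
grip_width: 0.061
```

Call:
play_rows --commands '[{"x": 0,"y": 0,"z": 8,"spin": 0},{"x": 0,"y": 0,"z": 8,"spin": 0},{"x": 0,"y": 0,"z": 8,"spin": 0},{"x": 0,"y": 0,"z": 8,"spin": 0},{"x": 0,"y": 0,"z": 0,"spin": 0}]'

```text
time: 7.1
position: [0.6102, 0.2415, 0.0508]
tool_rot: [0.695, 0.718, 0.013, 0.008]
ft_force: [0.3, -0.6, -0.0]
grip_width: 0.0608
```

Call:
play_rows --commands '[{"x": 0,"y": 0,"z": 3,"spin": 0},{"x": 0,"y": 0,"z": 0,"spin": 0}]'

```text
time: 7.3
position: [0.6099, 0.2413, 0.0465]
tool_rot: [0.695, 0.718, 0.013, 0.007]
ft_force: [-0.5, -1.2, -1.3]
grip_width: 0.0609
```

Call:
play_rows --commands '[{"x": 0,"y": 0,"z": 0,"spin": 0},{"x": 0,"y": 0,"z": 0,"spin": 0},{"x": 0,"y": 0,"z": 0,"spin": 0},{"x": 0,"y": 0,"z": 0,"spin": 0},{"x": 0,"y": 0,"z": 0,"spin": 0}]' --grip 0.2 --newtons 25

```text
time: 7.8
position: [0.6109, 0.2416, 0.0476]
tool_rot: [0.695, 0.718, 0.014, 0.008]
ft_force: [0.2, 0.2, -0.4]
grip_width: 0.0288
```

Call:
play_rows --commands '[{"x": 0,"y": 0,"z": -5,"spin": 0},{"x": 0,"y": 0,"z": -10,"spin": 0},{"x": 0,"y": 0,"z": -15,"spin": 0},{"x": 0,"y": 0,"z": -20,"spin": 0},{"x": 0,"y": 0,"z": -20,"spin": 0},{"x": 0,"y": 0,"z": -20,"spin": 0},{"x": 0,"y": 0,"z": -10,"spin": 0},{"x": 0,"y": 0,"z": 0,"spin": 0}]'

```text
time: 8.6
position: [0.609, 0.241, 0.159]
tool_rot: [0.695, 0.718, 0.016, 0.009]
ft_force: [0.4, -0.5, -0.4]
grip_width: 0.0175
```

```bash
python3 - <<'E'
from h import *
o=robot.get_obs();c=cams.camera('wrist');s=cams.camera('side')
cv2.imwrite('pics/w6.png',np.hstack([cv2.resize(c['img'],(400,300)),cv2.resize(s['img'],(400,300))])[:,:,::-1])
print(o['position'],o['ft_force'],o['moment'],R.from_quat(o['tool_rot']).as_matrix().round(3).tolist())
E
```

```text
[0.60904943 0.2409822  0.15897305] [ 0.38745636 -0.54041303 -0.39752393] [-0.01777367 -0.10083073 -0.03300898] [[-0.033, 0.999, 0.036], [0.999, 0.032, 0.01], [0.009, 0.036, -0.999]]
```

View pics/w6.png

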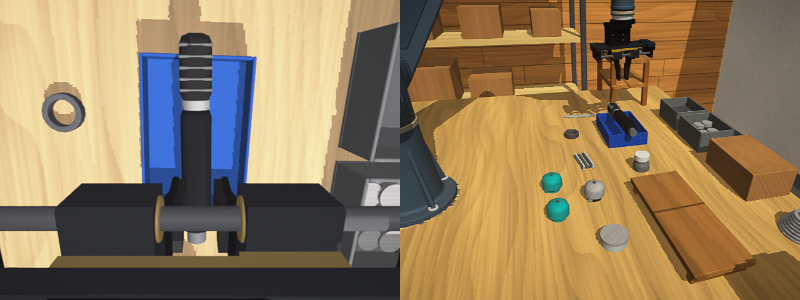

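The jaws are empty: the pump is still on the box, and the fingers closed to 17.5 mm, apparently still closing as I lifted. I'll check where the pump is now and how wide the barrel is.

```bash
python3 - <<'E'
from h import *
o=robot.get_obs();c=cams.camera('wrist');save(c,'w7.png')
g=c['img'].astype(int)
for r in (90,120,180,200,230,260,280):
    row=g[r]; b=[i for i in range(270,370) if row[i].max()<75]
    if b: print(r,b[0],b[-1],[(np.linalg.norm(atz(c,(b[-1]+1,r),z,o)-atz(c,(b[0],r),z,o))*1000).round(1) for z in (.062,.079)], atz(c,((b[0]+b[-1]+1)/2,r),.079,o).round(4))
for p,z in [((312,52),.065)]: print(p,atz(c,p,z,o).round(4))
E
```

```text
120 290 340 [np.float64(33.8), np.float64(31.8)] [0.6046 0.3152 0.079 ]
180 293 337 [np.float64(30.9), np.float64(29.1)] [0.6057 0.2778 0.079 ]
200 291 339 [np.float64(34.0), np.float64(32.1)] [0.6061 0.2648 0.079 ]
230 292 339 [np.float64(34.0), np.float64(32.0)] [0.607  0.2446 0.079 ]
260 292 338 [np.float64(33.9), np.float64(31.9)] [0.6072 0.2236 0.079 ]
280 293 338 [np.float64(33.6), np.float64(31.7)] [0.608  0.2092 0.079 ]
(312, 52) [0.6016 0.3565 0.065 ]
```

View pics/w7.png

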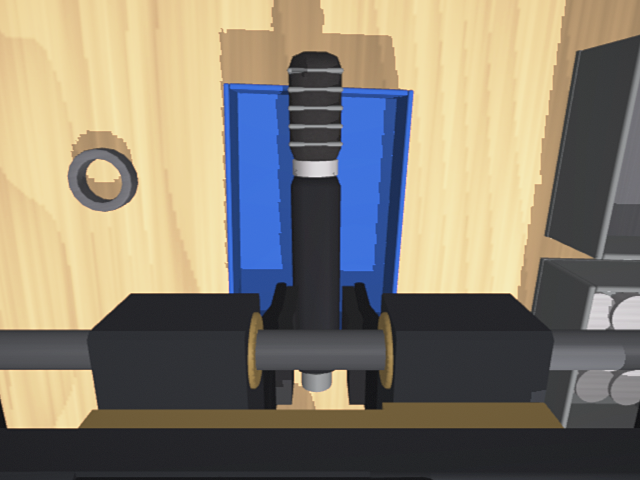

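```bash
python3 - <<'E'
from h import *
o=robot.get_obs();print(o['position'],o['grip_width'])
Rm=R.from_quat(o['tool_rot']).as_matrix();g=o['position']-Rm[:,2]*robot.tcp_to_grasp
ims=[]
for n in('side','scene'):
    s=cams.camera(n);p=proj(s,o['position']);q=proj(s,g);print(n,p,q)
    im=s['img'].copy()
    x,y=int(p[0]),int(p[1]); cr=im[max(0,y-60):y+90,x-75:x+75].copy()
    cr=cv2.resize(cr,(400,400))
    sc=400/150
    for k,col in((p,(255,0,0)),(q,(0,255,0))): cv2.circle(cr,(int((k[0]-x+75)*sc),int((k[1]-max(0,y-60))*sc)),3,col,-1)
    ims.append(cr)
cv2.imwrite('pics/t8.png',np.hstack(ims)[:,:,::-1])
E
```

```text
[0.60728803 0.24054182 0.15589973] 0.017214518383543084
side [354.21323541 146.67466317] [354.29918773 137.87786413]
scene [490.31032342 230.57188036] [492.68710956 222.44949729]
```

View pics/t8.png

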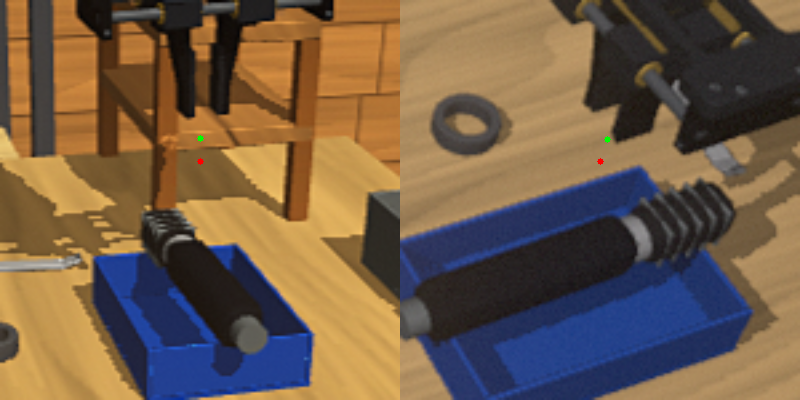

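The finger tips show well above the reported TCP. I'll triangulate the tips to get the offset.

```bash
python3 - <<'E'
from h import *
o=robot.get_obs()
x,y=354,146;sx,sy=490,230
S=cams.camera('side');C=cams.camera('scene')
def tri(a,b):
    o1,d1=ray(S,a);o2,d2=ray(C,b);A=np.c_[d1,-d2];t=np.linalg.lstsq(A,o2-o1,rcond=None)[0]
    p,q=o1+d1*t[0],o2+d2*t[1];return (p+q)/2,np.linalg.norm(p-q)
k=150/400
ss=lambda u,v:(x-75+u*k,y-60+v*k); cc=lambda u,v:(sx-75+(u-400)*k,sy-60+v*k)
print(tri(ss(186,116),cc(591,108)),tri(ss(222,113),cc(617,140)))
print(tri(ss(204,114),cc(605,125)))
for n,s in(('side',S),('scene',C)):
    for z in(0,.01,.02,.03,.04,.05): print(n,z,proj(s,o['position']+[0,0,z]).round(1))
W=cams.camera('wrist');print('wrist tcp',proj(W,o['position'],o),[proj(W,o['position']-R.from_quat(o['tool_rot']).as_matrix()[:,2]*d,o).round() for d in(.02,.04)])
for n,s in(('side',S),('scene',C)):
    a,b=(354,146) if n=='side' else (490,230)
    cv2.imwrite(f'pics/t9{n}.png',cv2.resize(s['img'][b-70:b+30,a-50:a+50],(600,600),interpolation=cv2.INTER_CUBIC)[:,:,::-1])
E
```

```text
(array([0.59340452, 0.233257  , 0.19355907]), np.float64(0.00335808361955394)) (array([0.62131473, 0.23292716, 0.19461072]), np.float64(0.002530920031329352))
(array([0.60780193, 0.23369672, 0.1939352 ]), np.float64(0.0037915293035998138))
side 0 [354.  147.2]
side 0.01 [354.1 142.5]
side 0.02 [354.3 137.7]
side 0.03 [354.5 132.9]
side 0.04 [354.7 128.1]
side 0.05 [354.9 123.2]
scene 0 [489.9 230.8]
scene 0.01 [491.4 226.6]
scene 0.02 [492.8 222.3]
scene 0.03 [494.3 218. ]
scene 0.04 [495.8 213.6]
scene 0.05 [497.3 209.1]
wrist tcp [321.4503558 275.1229439] [array([322., 291.]), array([322., 309.])]
```

View pics/t9scene.png

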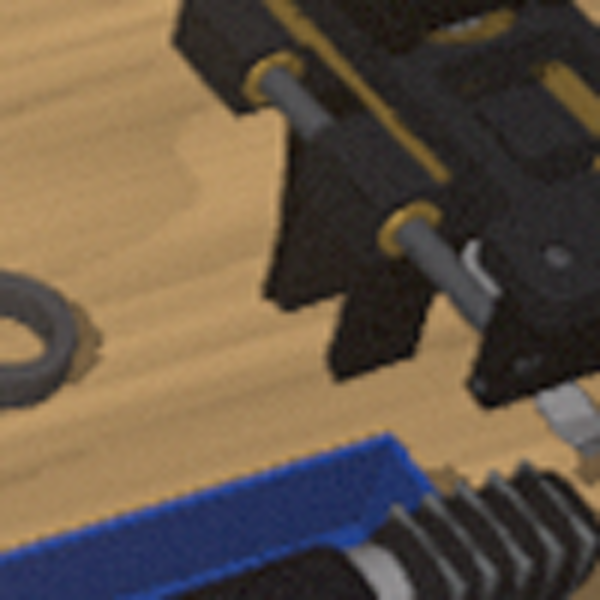

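View pics/t9side.png

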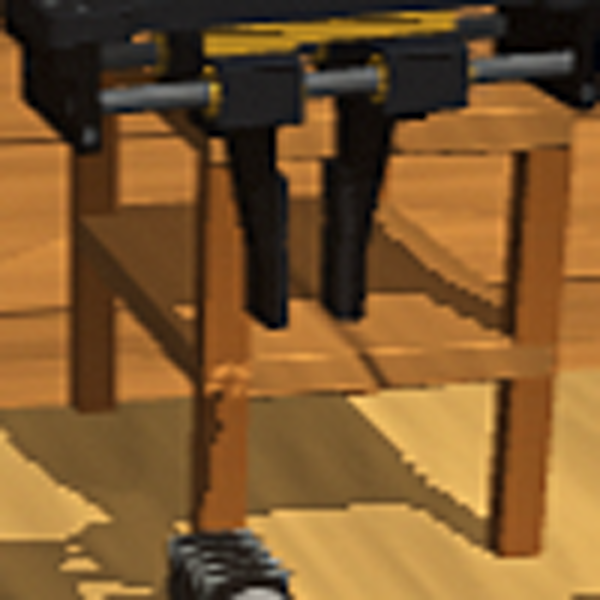

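The tips are about 38 mm above the reported TCP in the side and scene views, and the wrist view agrees. So the first grasp closed above the pump without touching it. From here I take true tip z = reported z + 38 mm. Reopening and descending in small steps.

Call:
play_rows --commands '[{"x": 0,"y": 0,"z": 0,"spin": 0},{"x": 0,"y": 0,"z": 0,"spin": 0},{"x": 0,"y": 1,"z": 5,"spin": 0},{"x": 0,"y": 0,"z": 10,"spin": 0},{"x": 0,"y": 0,"z": 12,"spin": 0},{"x": 0,"y": 0,"z": 12,"spin": 0},{"x": 0,"y": 0,"z": 12,"spin": 0},{"x": 0,"y": 0,"z": 12,"spin": 0}]' --grip 0.7

```text
time: 9.8
position: [0.6099, 0.241, 0.0859]
tool_rot: [0.696, 0.718, 0.013, 0.007]
ft_force: [-0.1, -0.8, 0.1]
grip_width: 0.0603
```

Call:
play_rows --commands '[{"x": 0,"y": 0,"z": 8,"spin": 0},{"x": 0,"y": 0,"z": 8,"spin": 0},{"x": 0,"y": 0,"z": 0,"spin": 0}]'

```text
time: 10.1
position: [0.6083, 0.2407, 0.0651]
tool_rot: [0.696, 0.718, 0.011, 0.006]
ft_force: [-1.3, -1.0, 0.2]
grip_width: 0.0608
```

```bash
cat > v.py <<'E'
from h import *
import sys
n=sys.argv[1]
o=robot.get_obs();print(o['position'].round(4),o['grip_width'],o['ft_force'].round(1),R.from_quat(o['tool_rot']).as_matrix().round(3).tolist(),o['q'].round(2))
ims=[]
tip=o['position']-R.from_quat(o['tool_rot']).as_matrix()[:,2]*.038
for k in('side','scene'):
    s=cams.camera(k);p=proj(s,tip).astype(int)
    cr=cv2.resize(s['img'],None,fx=1,fy=1)
    cr=cv2.copyMakeBorder(cr,80,80,80,80,cv2.BORDER_CONSTANT)[p[1]:p[1]+160,p[0]:p[0]+160]
    cr=cv2.resize(cr,(400,400),interpolation=cv2.INTER_CUBIC).copy();cv2.circle(cr,(200,200),2,(255,0,0),-1);ims.append(cr)
cv2.imwrite('pics/'+n,np.hstack(ims)[:,:,::-1])
E
python3 v.py t10.png
```

```text
[0.6083 0.2407 0.0651] 0.06077258329506409 [-1.3 -1.   0.2] [[-0.032, 0.999, 0.023], [0.999, 0.032, 0.007], [0.007, 0.023, -1.0]] [0.2  0.7  1.47 0.   0.95 0.17]
```

View pics/t10.png

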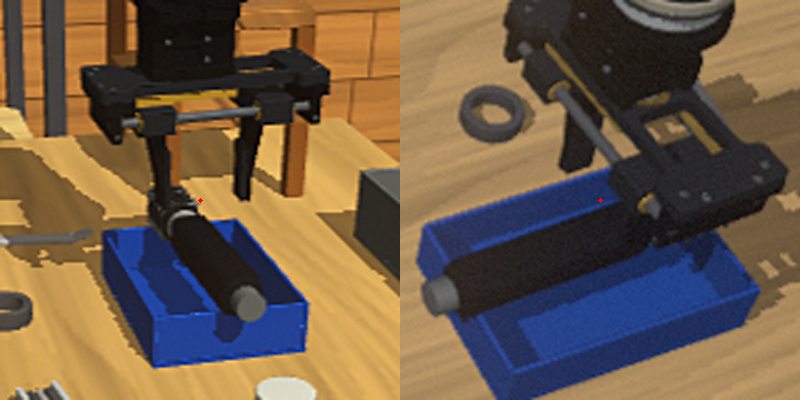

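The tips sit at the predicted spot (red dots), still above the pump and straddling it. Descending.

Call:
play_rows --commands '[{"x": 0,"y": 0,"z": 7,"spin": 0},{"x": 0,"y": 0,"z": 8,"spin": 0},{"x": 0,"y": 0,"z": 8,"spin": 0},{"x": 0,"y": 0,"z": 8,"spin": 0},{"x": 0,"y": 0,"z": 8,"spin": 0},{"x": 0,"y": 0,"z": 8,"spin": 0},{"x": 0,"y": 0,"z": 4,"spin": 0},{"x": 0,"y": 0,"z": 0,"spin": 0}]'

```text
time: 11.0
position: [0.6122, 0.2417, 0.0124]
tool_rot: [0.696, 0.718, 0.013, 0.007]
ft_force: [-0.4, -0.1, -0.1]
grip_width: 0.0606
```

```bash
python3 v.py t11.png
```

```text
[0.6122 0.2417 0.0124] 0.06055356464660446 [-0.4 -0.1 -0.1] [[-0.032, 0.999, 0.028], [0.999, 0.032, 0.009], [0.008, 0.029, -1.0]] [0.21 0.77 1.49 0.   0.85 0.17]
```

View pics/t11.png

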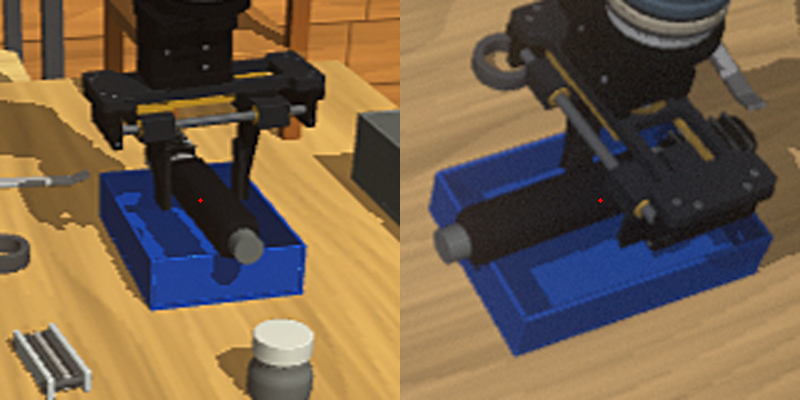

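Call:
play_rows --commands '[{"x": 0,"y": -2,"z": 2,"spin": 0},{"x": 0,"y": 0,"z": 0,"spin": 0},{"x": 0,"y": 0,"z": 0,"spin": 0},{"x": 0,"y": 0,"z": 0,"spin": 0},{"x": 0,"y": 0,"z": 0,"spin": 0},{"x": 0,"y": 0,"z": 0,"spin": 0},{"x": 0,"y": 0,"z": 0,"spin": 0},{"x": 0,"y": 0,"z": 0,"spin": 0}]' --grip 0.2 --newtons 25

```text
time: 11.9
position: [0.6111, 0.242, 0.0123]
tool_rot: [0.695, 0.718, 0.014, 0.008]
ft_force: [-0.1, -0.4, -0.4]
grip_width: 0.0343
```

The jaws stopped at 34.3 mm, which matches the pump. Lifting.

Call:
play_rows --commands '[{"x": 0,"y": 0,"z": -5,"spin": 0},{"x": 0,"y": 0,"z": -10,"spin": 0},{"x": 0,"y": 0,"z": -15,"spin": 0},{"x": 0,"y": 0,"z": -20,"spin": 0},{"x": 0,"y": 0,"z": -20,"spin": 0},{"x": 0,"y": 0,"z": -15,"spin": 0},{"x": 0,"y": 0,"z": -10,"spin": 0},{"x": 0,"y": 0,"z": 0,"spin": 0}]'

```text
time: 12.7
position: [0.6073, 0.241, 0.1157]
tool_rot: [0.695, 0.718, 0.014, 0.008]
ft_force: [1.0, 0.1, -2.8]
grip_width: 0.0343
```

```bash
python3 v.py t12.png
```

```text
[0.6073 0.241  0.1157] 0.03427306883940215 [ 1.   0.1 -2.8] [[-0.033, 0.999, 0.031], [0.999, 0.032, 0.01], [0.008, 0.032, -0.999]] [0.21 0.63 1.45 0.   1.03 0.17]
```

View pics/t12.png

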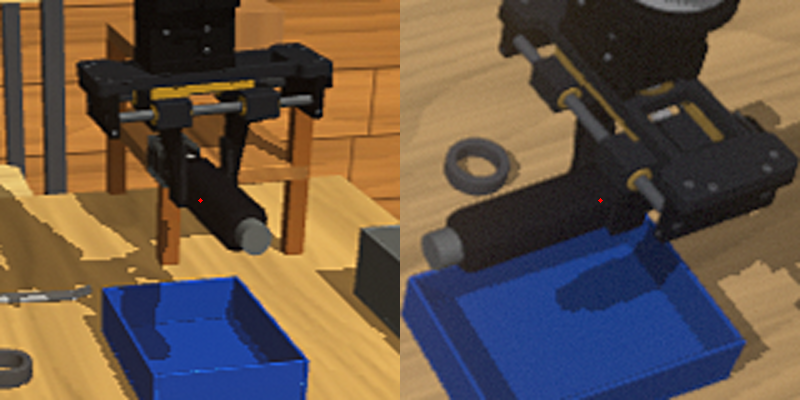

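Call:
play_rows --commands '[{"x": -15,"y": 0,"z": 0,"spin": 0},{"x": -25,"y": 0,"z": 0,"spin": 0},{"x": -35,"y": -2,"z": 0,"spin": 0},{"x": -35,"y": -2,"z": 0,"spin": 0},{"x": -35,"y": -2,"z": 0,"spin": 0},{"x": -35,"y": -2,"z": 0,"spin": 0},{"x": -35,"y": -2,"z": 0,"spin": 0},{"x": -35,"y": -2,"z": 0,"spin": 0}]'

```text
time: 13.6
position: [0.5953, -0.0203, 0.1027]
tool_rot: [0.693, 0.721, 0.007, 0.002]
ft_force: [0.9, -0.1, -2.5]
grip_width: 0.0338
```

Call:
play_rows --commands '[{"x": -30,"y": 2,"z": -1,"spin": 0},{"x": -35,"y": 2,"z": -1,"spin": 0},{"x": -35,"y": 2,"z": -1,"spin": 0},{"x": -35,"y": 2,"z": -1,"spin": 0},{"x": -30,"y": 1,"z": 0,"spin": 0},{"x": -20,"y": 0,"z": 0,"spin": 0},{"x": -10,"y": 0,"z": 0,"spin": 0},{"x": 0,"y": 0,"z": 0,"spin": 0}]'

```text
time: 14.4
position: [0.6006, -0.2352, 0.0954]
tool_rot: [0.697, 0.717, 0.001, -0.006]
ft_force: [0.4, 0.9, -3.0]
grip_width: 0.0343
```

```bash
python3 v.py t13.png; python3 - <<'E'
from h import *
o=robot.get_obs();c=cams.camera('wrist');save(c,'w13.png')
E
```

```text
[ 0.6006 -0.2352  0.0954] 0.03428469334495567 [ 0.4  0.9 -3. ] [[-0.03, 1.0, -0.007], [1.0, 0.03, 0.01], [0.01, -0.006, -1.0]] [-0.55  0.66  1.45  0.01  1.04 -0.58]
```

View pics/t13.png

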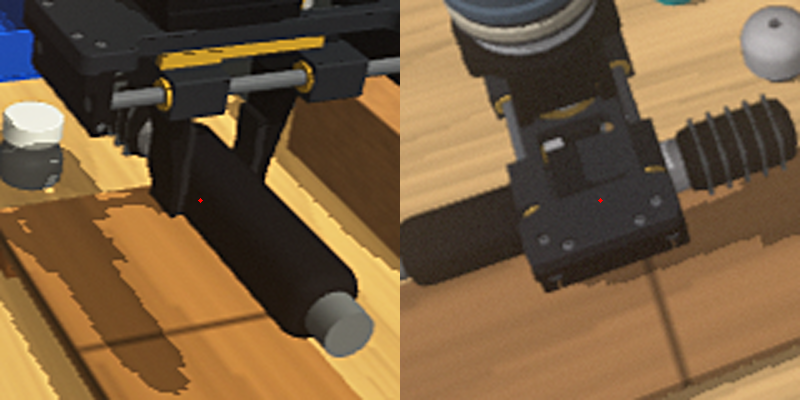

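View pics/w13.png

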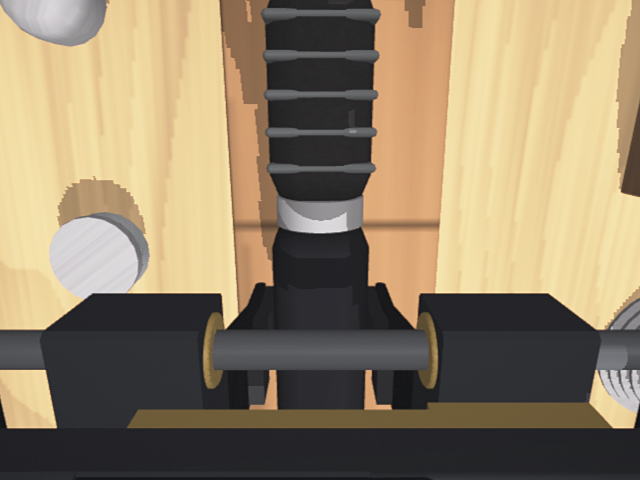

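```bash
python3 - <<'E'
from h import *
o=robot.get_obs();c=cams.camera('wrist')
for p in [(234,225),(441,225),(240,288),(437,288),(222,5),(453,5)]: print(p,atz(c,p,.036,o).round(4))
print('pump band',atz(c,(320,215),.15,o).round(4),'expect center+~0.04')
E
```

```text
(234, 225) [ 0.5457 -0.2222  0.036 ]
(441, 225) [ 0.6742 -0.2179  0.036 ]
(240, 288) [ 0.5487 -0.2639  0.036 ]
(437, 288) [ 0.6759 -0.2596  0.036 ]
(222, 5) [ 0.5416 -0.0986  0.036 ]
(453, 5) [ 0.6679 -0.0949  0.036 ]
pump band [ 0.5991 -0.1906  0.15  ] expect center+~0.04
```

Call:
play_rows --commands '[{"x": 0,"y": 5,"z": 6,"spin": -0.01},{"x": 0,"y": 5,"z": 12,"spin": 0},{"x": 0,"y": 0,"z": 12,"spin": 0},{"x": 0,"y": 0,"z": 12,"spin": 0},{"x": 0,"y": 0,"z": 12,"spin": 0},{"x": 0,"y": 0,"z": 10,"spin": 0},{"x": 0,"y": 0,"z": 6,"spin": 0},{"x": 0,"y": 0,"z": 0,"spin": 0}]'

```text
time: 15.4
position: [0.6107, -0.2249, 0.018]
tool_rot: [0.689, 0.725, 0.001, -0.008]
ft_force: [-0.2, -0.5, -3.4]
grip_width: 0.0341
```

```bash
python3 v.py t14.png
```

```text
[ 0.6107 -0.2249  0.018 ] 0.034131997382153445 [-0.2 -0.5 -3.4] [[-0.05, 0.999, -0.01], [0.999, 0.05, 0.014], [0.014, -0.01, -1.0]] [-0.53  0.77  1.47  0.01  0.92 -0.58]
```

View pics/t14.png

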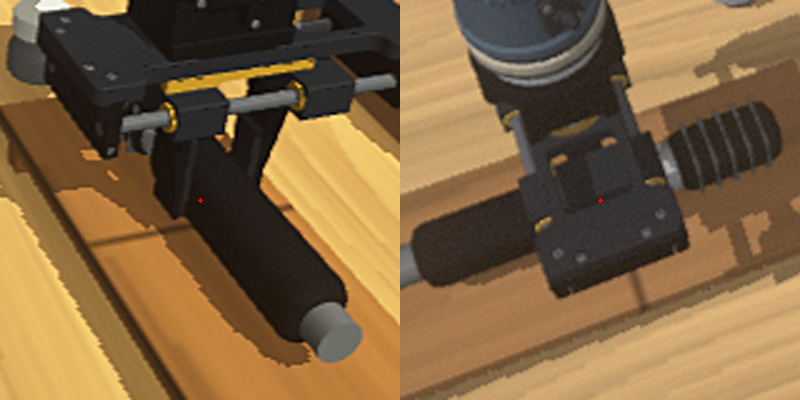

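Call:
play_rows --commands '[{"x": -5,"y": 0,"z": 0,"spin": 0.01},{"x": -5,"y": 0,"z": 2,"spin": 0},{"x": 0,"y": 0,"z": 4,"spin": 0},{"x": 0,"y": 0,"z": 3,"spin": 0},{"x": 0,"y": 0,"z": 0,"spin": 0}]'

```text
time: 16.0
position: [0.6138, -0.2381, 0.012]
tool_rot: [0.693, 0.72, 0.002, -0.005]
ft_force: [0.9, -0.4, -3.1]
grip_width: 0.0339
```

Call:
play_rows --commands '[{"x": 0,"y": -2,"z": 3,"spin": 0},{"x": 0,"y": 0,"z": 2,"spin": 0},{"x": 0,"y": 0,"z": 0,"spin": 0}]'

```text
time: 16.3
position: [0.6114, -0.2378, 0.0065]
tool_rot: [0.693, 0.721, 0.002, -0.005]
ft_force: [-0.2, 0.1, -2.8]
grip_width: 0.0343
```

```bash
python3 v.py t15.png
```

```text
[ 0.6114 -0.2378  0.0065] 0.0343395423256475 [-0.2  0.1 -2.8] [[-0.038, 0.999, -0.004], [0.999, 0.038, 0.01], [0.01, -0.004, -1.0]] [-0.54  0.79  1.47  0.01  0.89 -0.59]
```

View pics/t15.png

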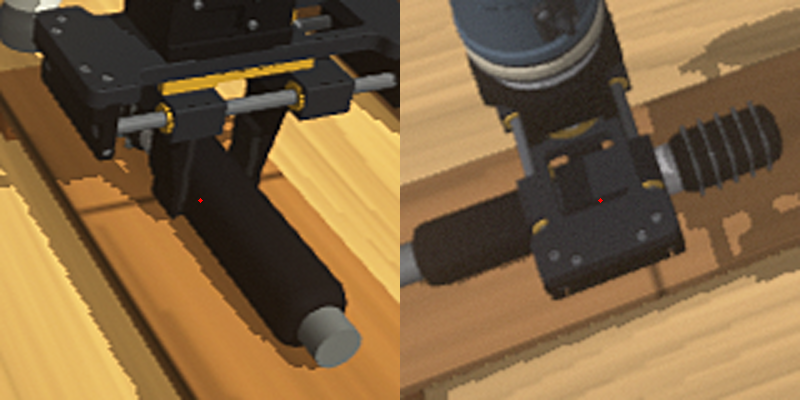

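Not yet in contact (−2.8 N is the pump's weight). I'll lower in small steps until the load comes off.

Call:
play_rows --commands '[{"x": 0,"y": 0,"z": 2,"spin": 0},{"x": 0,"y": 0,"z": 0,"spin": 0}]'

```text
time: 16.6
position: [0.6117, -0.2378, 0.0048]
tool_rot: [0.693, 0.721, 0.002, -0.005]
ft_force: [0.7, -0.4, -2.5]
grip_width: 0.0338
```

Call:
play_rows --commands '[{"x": 0,"y": 0,"z": 1.5,"spin": 0},{"x": 0,"y": 0,"z": 0,"spin": 0}]'

```text
time: 16.8
position: [0.6121, -0.238, 0.0036]
tool_rot: [0.693, 0.721, 0.002, -0.004]
ft_force: [-0.0, -0.0, -3.3]
grip_width: 0.0339
```

Call:
play_rows --commands '[{"x": 0,"y": 0,"z": 1.5,"spin": 0},{"x": 0,"y": 0,"z": 0,"spin": 0}]'

```text
time: 17.0
position: [0.6121, -0.2381, 0.0033]
tool_rot: [0.693, 0.721, 0.002, -0.004]
ft_force: [0.3, -0.6, -3.2]
grip_width: 0.0338
```

Call:
play_rows --commands '[{"x": 0,"y": 0,"z": 1.5,"spin": 0},{"x": 0,"y": 0,"z": 0,"spin": 0}]'

```text
time: 17.2
position: [0.6125, -0.2383, 0.0031]
tool_rot: [0.693, 0.721, 0.002, -0.003]
ft_force: [0.5, -0.6, -3.5]
grip_width: 0.0342
```

Call:
play_rows --commands '[{"x": 0,"y": 0,"z": 3,"spin": 0},{"x": 0,"y": 0,"z": 0,"spin": 0}]'

```text
time: 17.4
position: [0.6129, -0.2386, 0.0033]
tool_rot: [0.693, 0.721, 0.002, -0.003]
ft_force: [0.6, 0.2, -3.2]
grip_width: 0.0337
```

```bash
python3 v.py t16.png
```

```text
[ 0.6129 -0.2386  0.0033] 0.033740368017059263 [ 0.6  0.2 -3.2] [[-0.039, 0.999, -0.001], [0.999, 0.039, 0.007], [0.007, -0.001, -1.0]] [-0.54  0.8   1.47  0.01  0.88 -0.59]
```

View pics/t16.png

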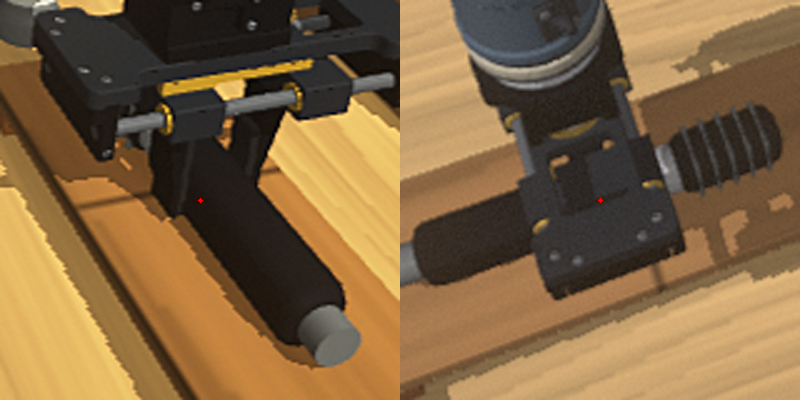

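The z reading stalls at 0.0033, the height I predicted for contact. But each trailing zero row re-targets the measured pose, which would relax any contact force. I'll read after a single row instead.

Call:
play_rows --commands '[{"x": 0,"y": 0,"z": 2,"spin": 0}]'

```text
time: 17.6
position: [0.6129, -0.2386, 0.0026]
tool_rot: [0.693, 0.721, 0.002, -0.003]
ft_force: [-5.4, 1.7, 22.6]
grip_width: 0.0339
```

Call:
play_rows --commands '[{"x": 0,"y": 0,"z": 4,"spin": 0}]'

```text
time: 17.7
position: [0.6129, -0.2386, 0.0026]
tool_rot: [0.693, 0.721, 0.002, -0.003]
ft_force: [-8.6, 5.0, 32.9]
grip_width: 0.0339
```

That's contact: a 22–33 N upward reaction. Relax, then release.

Call:
play_rows --commands '[{"x": 0,"y": 0,"z": 0,"spin": 0},{"x": 0,"y": 0,"z": 0,"spin": 0}]'

```text
time: 17.9
position: [0.6134, -0.2388, 0.0036]
tool_rot: [0.693, 0.721, 0.002, -0.002]
ft_force: [-0.2, -1.3, -3.5]
grip_width: 0.0338
```

Call:
play_rows --commands '[{"x": 0,"y": 0,"z": 0,"spin": 0},{"x": 0,"y": 0,"z": 0,"spin": 0},{"x": 0,"y": 0,"z": 0,"spin": 0},{"x": 0,"y": 0,"z": 0,"spin": 0}]' --grip 0.65

```text
time: 18.3
position: [0.6135, -0.2389, 0.0016]
tool_rot: [0.693, 0.721, 0.002, -0.003]
ft_force: [0.4, -0.5, 0.4]
grip_width: 0.0545
```

Call:
play_rows --commands '[{"x": 0,"y": 0,"z": -4,"spin": 0},{"x": 0,"y": 0,"z": -8,"spin": 0},{"x": 0,"y": 0,"z": -15,"spin": 0},{"x": 0,"y": 0,"z": -20,"spin": 0},{"x": 0,"y": 0,"z": -25,"spin": 0},{"x": 0,"y": 0,"z": -25,"spin": 0},{"x": 0,"y": 0,"z": -15,"spin": 0},{"x": 0,"y": 0,"z": 0,"spin": 0}]'

```text
time: 19.1
position: [0.6149, -0.2405, 0.1247]
tool_rot: [0.693, 0.721, 0.003, -0.0]
ft_force: [0.0, 0.2, 0.3]
grip_width: 0.0569
```

```bash
python3 v.py t17.png; python3 - <<'E'
from h import *
o=robot.get_obs();c=cams.camera('side');save(c,'s17.png')
E
```

```text
[ 0.6149 -0.2405  0.1247] 0.056855101850148894 [0.  0.2 0.3] [[-0.04, 0.999, 0.003], [0.999, 0.04, 0.004], [0.004, 0.004, -1.0]] [-0.54  0.64  1.39  0.01  1.11 -0.59]
```

View pics/s17.png

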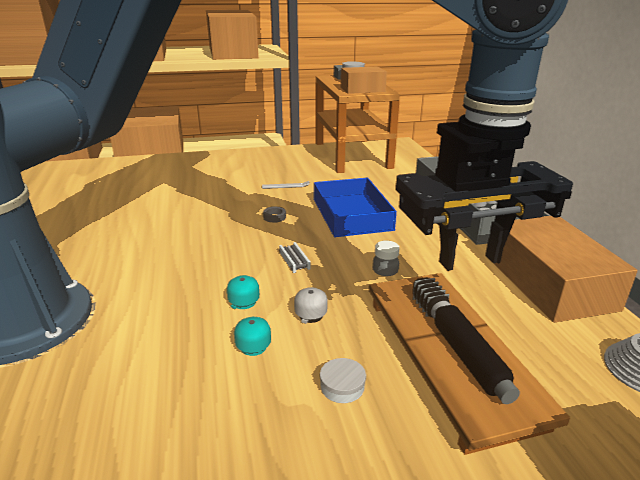

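The pump is lying flat on the pine board, inside its edges ((430,290) to (510,395)), and the box is empty. Now the bell: rise and get a wrist view.

Call:
play_rows --commands '[{"x": 0,"y": -15,"z": -15,"spin": 0},{"x": 5,"y": -25,"z": -15,"spin": 0},{"x": 5,"y": -30,"z": -15,"spin": 0},{"x": 5,"y": -30,"z": -15,"spin": 0},{"x": 5,"y": -30,"z": -10,"spin": 0},{"x": 5,"y": -25,"z": 0,"spin": 0},{"x": 5,"y": -15,"z": 0,"spin": 0},{"x": 0,"y": 0,"z": 0,"spin": 0}]' --grip 0.85

```text
time: 20.05
position: [0.4291, -0.2106, 0.1836]
tool_rot: [0.693, 0.721, 0.0, -0.016]
ft_force: [0.2, 0.7, 0.4]
grip_width: 0.0739
```

```bash
python3 - <<'E'
from h import *
o=robot.get_obs();c=cams.camera('wrist');save(c,'w18.png')
print(o['position'].round(4),R.from_quat(o['tool_rot']).as_matrix().round(3).tolist())
for r in nets.outline_of(c,'bell_center'): print(r['conf'],r['pixel'],r['region'].sum(),atz(c,r['pixel'],.03,o).round(4), c['img'][r['region']].mean(0).round())
S=cams.camera('side');C=cams.camera('scene')
def g(cam):
    out=[]
    for r in nets.outline_of(cam,'bell_center'):
        m=cam['img'][r['region']].mean(0)
        if abs(m[0]-m[1])<25: 
            cn=max(cv2.findContours(r['region'].astype(np.uint8),0,1)[0],key=cv2.contourArea)
            x,y,w,h=cv2.boundingRect(cn); print(r['conf'],r['pixel'],(x,y,w,h)); out.append((x+w/2,y+h/2))
    return out
a,b=g(S),g(C)
if a and b:
    o1,d1=ray(S,a[0]);o2,d2=ray(C,b[0]);t=np.linalg.lstsq(np.c_[d1,-d2],o2-o1,rcond=None)[0];print(o1+d1*t[0],o2+d2*t[1])
E
```

```text
[ 0.4291 -0.2106  0.1836] [[-0.04, 0.999, -0.022], [0.999, 0.041, 0.022], [0.023, -0.021, -1.0]]
0.81 [224.0, 3.7] 904 [ 0.3466 -0.0523  0.03  ] [ 49. 126. 125.]
0.8 [342.7, 68.5] 3863 [ 0.438  -0.0945  0.03  ] [147. 143. 144.]
0.72 [221.2, 130.6] 3540 [ 0.3429 -0.1448  0.03  ] [ 58. 138. 137.]
0.76 [311.3, 304.8] (294, 287, 33, 36)
0.83 [262.9, 263.8] (250, 249, 29, 31)
[ 0.44175309 -0.09298286  0.02021354] [ 0.44165591 -0.09289732  0.02030009]
```

View pics/w18.png

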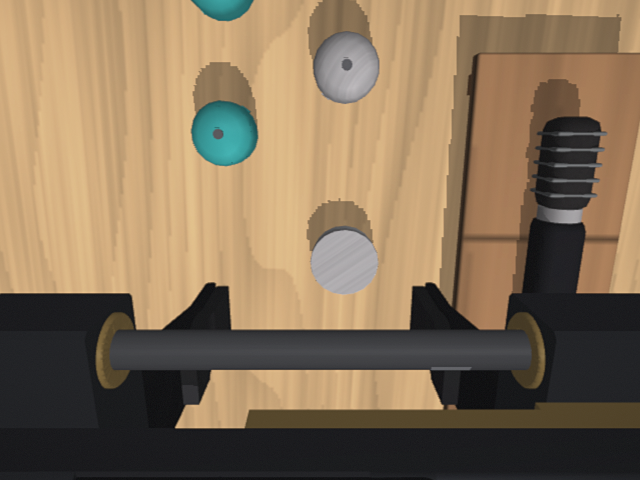

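Confirmed: the grey chrome dome is at (346,66), with turquoise look-alikes at (224,4) and (221,131). Bell centre is about (0.441,-0.093). Moving over it.

Call:
play_rows --commands '[{"x": 15,"y": 2,"z": 0,"spin": 0},{"x": 20,"y": 3,"z": 5,"spin": 0},{"x": 20,"y": 3,"z": 10,"spin": 0},{"x": 20,"y": 3,"z": 10,"spin": 0},{"x": 20,"y": 3,"z": 10,"spin": 0},{"x": 15,"y": 2,"z": 10,"spin": 0},{"x": 7,"y": 0,"z": 10,"spin": 0},{"x": 0,"y": 0,"z": 0,"spin": 0}]'

```text
time: 21.15
position: [0.447, -0.084, 0.129]
tool_rot: [0.692, 0.722, 0.002, -0.013]
ft_force: [-0.2, 0.4, 0.8]
grip_width: 0.0738
```

```bash
python3 v.py t19.png
```

```text
[ 0.447 -0.084  0.129] 0.07377097491310239 [-0.2  0.4  0.8] [[-0.043, 0.999, -0.016], [0.999, 0.043, 0.02], [0.021, -0.016, -1.0]] [-0.44  0.4   1.89  0.01  0.88 -0.49]
```

View pics/t19.png

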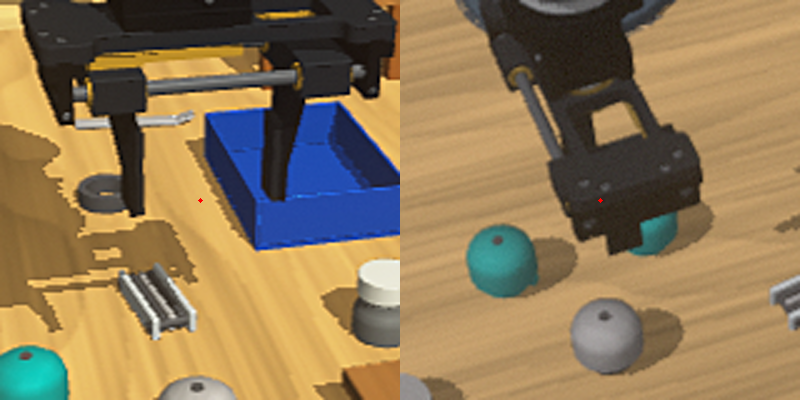

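Call:
play_rows --commands '[{"x": -5,"y": -2,"z": 8,"spin": 0},{"x": -5,"y": -2,"z": 12,"spin": 0},{"x": -2,"y": 0,"z": 14,"spin": 0},{"x": 0,"y": 0,"z": 14,"spin": 0},{"x": 0,"y": 0,"z": 14,"spin": 0},{"x": 0,"y": 0,"z": 14,"spin": 0},{"x": 0,"y": 0,"z": 8,"spin": 0},{"x": 0,"y": 0,"z": 0,"spin": 0}]'

```text
time: 22.05
position: [0.4489, -0.1053, 0.0443]
tool_rot: [0.694, 0.72, 0.003, -0.005]
ft_force: [0.3, 0.1, 0.3]
grip_width: 0.0742
```

```bash
python3 v.py t20.png
```

```text
[ 0.4489 -0.1053  0.0443] 0.07419191483855998 [0.3 0.1 0.3] [[-0.036, 0.999, -0.002], [0.999, 0.036, 0.012], [0.012, -0.002, -1.0]] [-0.48  0.56  1.96  0.02  0.64 -0.53]
```

View pics/t20.png

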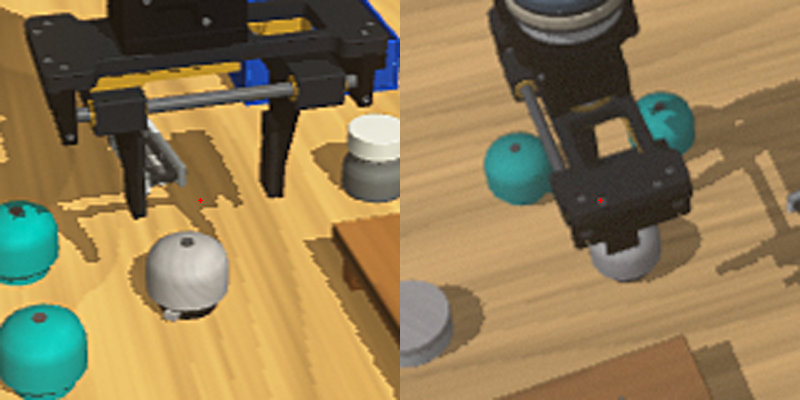

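Call:
play_rows --commands '[{"x": 4,"y": -3,"z": 0,"spin": 0},{"x": 4,"y": -3,"z": 0,"spin": 0},{"x": 3,"y": -2,"z": 0,"spin": 0},{"x": 0,"y": 0,"z": 0,"spin": 0}]'

```text
time: 22.55
position: [0.4414, -0.0943, 0.0472]
tool_rot: [0.694, 0.72, 0.004, -0.002]
ft_force: [-0.5, -0.7, -0.3]
grip_width: 0.0741
```

Call:
play_rows --commands '[{"x": 0,"y": 0,"z": 7,"spin": 0},{"x": 0,"y": 0,"z": 8,"spin": 0},{"x": 0,"y": 0,"z": 8,"spin": 0},{"x": 0,"y": 0,"z": 8,"spin": 0},{"x": 0,"y": 0,"z": 0,"spin": 0}]'

```text
time: 23.05
position: [0.442, -0.094, 0.0136]
tool_rot: [0.694, 0.72, 0.004, -0.002]
ft_force: [0.2, 0.7, 0.4]
grip_width: 0.0738
```

```bash
python3 v.py t21.png
```

```text
[ 0.442  -0.094   0.0136] 0.07382689017212644 [0.2 0.7 0.4] [[-0.037, 0.999, 0.004], [0.999, 0.037, 0.009], [0.009, 0.004, -1.0]] [-0.47  0.62  2.    0.02  0.53 -0.52]
```

View pics/t21.png

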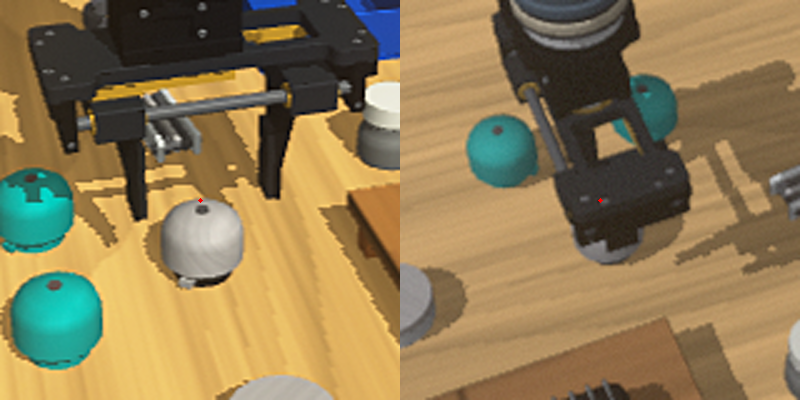

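The tips straddle the dome, with the bell top at the red tip point. Continuing down.

Call:
play_rows --commands '[{"x": 0,"y": 0,"z": 7,"spin": 0},{"x": 0,"y": 0,"z": 8,"spin": 0},{"x": 0,"y": 0,"z": 8,"spin": 0},{"x": 0,"y": 0,"z": 8,"spin": 0},{"x": 0,"y": 0,"z": 6,"spin": 0},{"x": 0,"y": 0,"z": 3,"spin": 0},{"x": 0,"y": 0,"z": 0,"spin": 0}]'

```text
time: 23.85
position: [0.4431, -0.0942, -0.0293]
tool_rot: [0.694, 0.72, 0.005, -0.001]
ft_force: [-0.0, 0.4, 0.6]
grip_width: 0.0741
```

```bash
python3 v.py t22.png
```

```text
[ 0.4431 -0.0942 -0.0293] 0.07409904197420068 [-0.   0.4  0.6] [[-0.037, 0.999, 0.005], [0.999, 0.037, 0.008], [0.008, 0.006, -1.0]] [-0.46  0.71  2.01  0.02  0.42 -0.52]
```

View pics/t22.png

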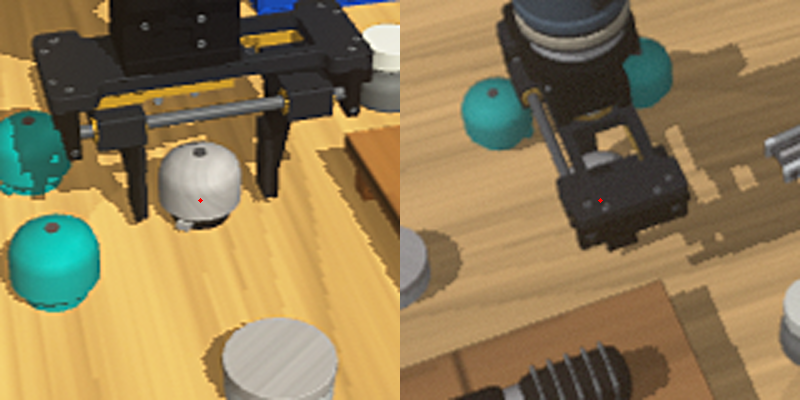

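Call:
play_rows --commands '[{"x": 0,"y": -1,"z": 3,"spin": 0},{"x": 0,"y": 0,"z": 0,"spin": 0},{"x": 0,"y": 0,"z": 0,"spin": 0},{"x": 0,"y": 0,"z": 0,"spin": 0},{"x": 0,"y": 0,"z": 0,"spin": 0},{"x": 0,"y": 0,"z": 0,"spin": 0},{"x": 0,"y": 0,"z": 0,"spin": 0},{"x": 0,"y": 0,"z": 0,"spin": 0}]' --grip 0.4 --newtons 20

```text
time: 24.75
position: [0.4429, -0.0946, -0.0311]
tool_rot: [0.694, 0.72, 0.005, 0.001]
ft_force: [0.5, 0.9, -1.0]
grip_width: 0.0515
```

Gripped at 51.5 mm (the bell is 52 mm). Lifting.

Call:
play_rows --commands '[{"x": 0,"y": 0,"z": -5,"spin": 0},{"x": 0,"y": 0,"z": -10,"spin": 0},{"x": 0,"y": 0,"z": -15,"spin": 0},{"x": 0,"y": 0,"z": -20,"spin": 0},{"x": 0,"y": 0,"z": -20,"spin": 0},{"x": 0,"y": 0,"z": -20,"spin": 0},{"x": 0,"y": 0,"z": -15,"spin": 0},{"x": 0,"y": 0,"z": 0,"spin": 0}]'

```text
time: 25.55
position: [0.4412, -0.0949, 0.0817]
tool_rot: [0.694, 0.72, 0.005, 0.001]
ft_force: [0.6, -0.6, -0.8]
grip_width: 0.0508
```

```bash
python3 v.py t23.png
```

```text
[ 0.4412 -0.0949  0.0817] 0.05082442229964545 [ 0.6 -0.6 -0.8] [[-0.037, 0.999, 0.008], [0.999, 0.037, 0.006], [0.006, 0.009, -1.0]] [-0.47  0.47  1.96  0.01  0.7  -0.52]
```

View pics/t23.png

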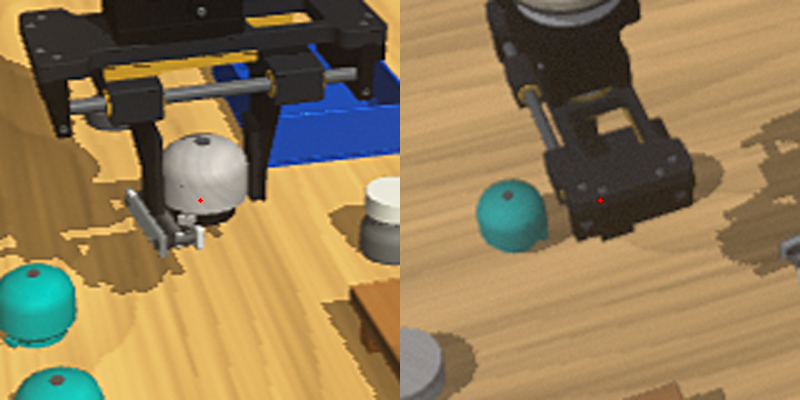

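Call:
play_rows --commands '[{"x": 12,"y": 8,"z": 0,"spin": 0},{"x": 22,"y": 14,"z": 0,"spin": 0},{"x": 28,"y": 16,"z": 0,"spin": 0},{"x": 28,"y": 16,"z": 0,"spin": 0},{"x": 28,"y": 16,"z": 0,"spin": 0},{"x": 28,"y": 16,"z": 0,"spin": 0},{"x": 28,"y": 16,"z": 0,"spin": 0},{"x": 28,"y": 16,"z": 0,"spin": 0}]'

```text
time: 26.45
position: [0.5466, 0.1164, 0.0729]
tool_rot: [0.697, 0.717, -0.001, -0.009]
ft_force: [0.3, -0.7, -0.9]
grip_width: 0.0512
```

Call:
play_rows --commands '[{"x": 25,"y": 12,"z": -2,"spin": 0},{"x": 25,"y": 13,"z": -2,"spin": 0},{"x": 25,"y": 13,"z": -1,"spin": 0},{"x": 22,"y": 13,"z": 0,"spin": 0},{"x": 14,"y": 8,"z": 0,"spin": 0},{"x": 7,"y": 4,"z": 0,"spin": 0},{"x": 0,"y": 0,"z": 0,"spin": 0},{"x": 0,"y": 0,"z": 0,"spin": 0}]'

```text
time: 27.25
position: [0.6009, 0.244, 0.0648]
tool_rot: [0.695, 0.719, -0.01, -0.015]
ft_force: [-0.3, -0.4, -0.5]
grip_width: 0.051
```

```bash
python3 v.py t24.png
```

```text
[0.6009 0.244  0.0648] 0.05095749371662635 [-0.3 -0.4 -0.5] [[-0.033, 0.999, -0.035], [0.999, 0.033, 0.007], [0.008, -0.035, -0.999]] [0.21 0.71 1.44 0.02 1.02 0.16]
```

View pics/t24.png

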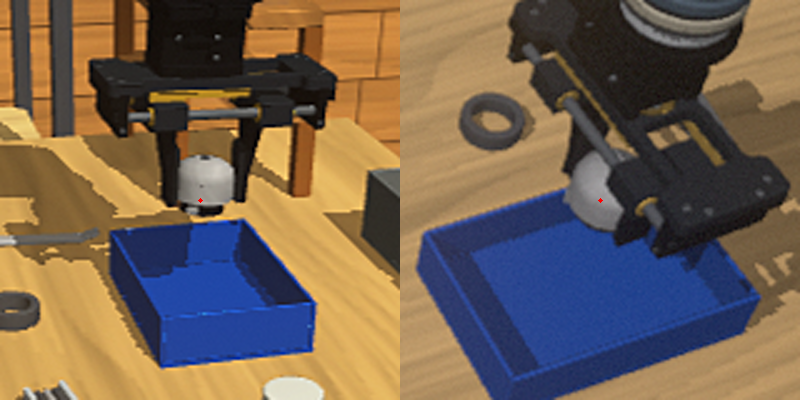

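Call:
play_rows --commands '[{"x": 0,"y": 3,"z": 4,"spin": 0},{"x": 0,"y": 3,"z": 8,"spin": 0},{"x": 0,"y": 1,"z": 9,"spin": 0},{"x": 0,"y": 0,"z": 9,"spin": 0},{"x": 0,"y": 0,"z": 9,"spin": 0},{"x": 0,"y": 0,"z": 9,"spin": 0},{"x": 0,"y": 0,"z": 6,"spin": 0},{"x": 0,"y": 0,"z": 0,"spin": 0}]'

```text
time: 28.15
position: [0.6052, 0.2413, 0.0054]
tool_rot: [0.697, 0.717, -0.011, -0.016]
ft_force: [-0.3, -0.5, -0.4]
grip_width: 0.0513
```

```bash
python3 v.py t25.png
```

```text
[0.6052 0.2413 0.0054] 0.05128857476966433 [-0.3 -0.5 -0.4] [[-0.029, 0.999, -0.038], [1.0, 0.029, 0.006], [0.007, -0.038, -0.999]] [0.2  0.8  1.45 0.02 0.93 0.16]
```

View pics/t25.png

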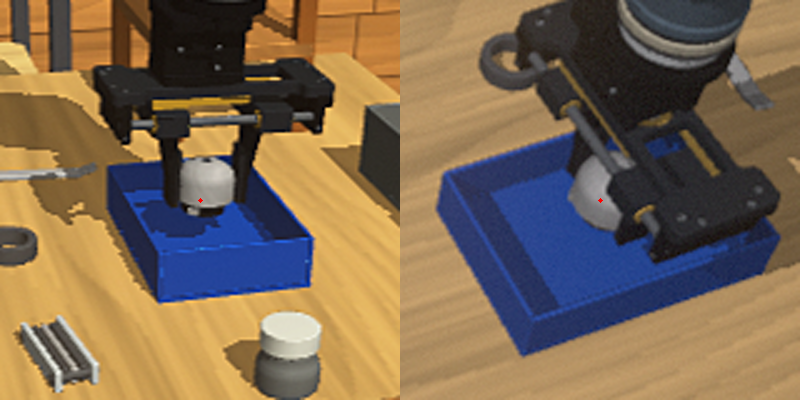

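Call:
play_rows --commands '[{"x": 0,"y": 0,"z": 6,"spin": 0},{"x": 0,"y": 1,"z": 7,"spin": 0},{"x": 0,"y": 1,"z": 7,"spin": 0},{"x": 0,"y": 0,"z": 4,"spin": 0},{"x": 0,"y": 0,"z": 2,"spin": 0}]'

```text
time: 28.75
position: [0.6088, 0.2422, -0.0201]
tool_rot: [0.697, 0.717, -0.009, -0.014]
ft_force: [0.4, -0.5, -0.5]
grip_width: 0.0512
```

Call:
play_rows --commands '[{"x": 0,"y": 0,"z": 2,"spin": 0}]'

```text
time: 28.85
position: [0.6087, 0.2422, -0.0225]
tool_rot: [0.697, 0.717, -0.009, -0.014]
ft_force: [-0.8, 0.2, -0.2]
grip_width: 0.0513
```

Call:
play_rows --commands '[{"x": 0,"y": 0,"z": 2,"spin": 0}]'

```text
time: 28.95
position: [0.6086, 0.2422, -0.0247]
tool_rot: [0.697, 0.717, -0.009, -0.014]
ft_force: [-0.2, -0.2, -1.4]
grip_width: 0.0511
```

Call:
play_rows --commands '[{"x": 0,"y": 0,"z": 1.5,"spin": 0}]'

```text
time: 29.05
position: [0.6086, 0.2422, -0.0263]
tool_rot: [0.697, 0.717, -0.009, -0.014]
ft_force: [0.0, -0.9, -1.0]
grip_width: 0.0512
```

Call:
play_rows --commands '[{"x": 0,"y": 0,"z": 1.5,"spin": 0}]'

```text
time: 29.15
position: [0.6086, 0.2423, -0.0269]
tool_rot: [0.697, 0.717, -0.009, -0.014]
ft_force: [-3.5, -1.0, 12.0]
grip_width: 0.0512
```

The bell is on the floor of the box (12 N reaction). Relax, check, then release.

Call:
play_rows --commands '[{"x": 0,"y": 0,"z": 0,"spin": 0},{"x": 0,"y": 0,"z": 0,"spin": 0}]'

```text
time: 29.35
position: [0.6091, 0.2424, -0.026]
tool_rot: [0.697, 0.717, -0.008, -0.014]
ft_force: [-0.6, 0.7, -1.1]
grip_width: 0.0511
```

Call:
play_rows --commands '[{"x": 0,"y": 0,"z": 0,"spin": 0},{"x": 0,"y": 0,"z": 0,"spin": 0},{"x": 0,"y": 0,"z": 0,"spin": 0},{"x": 0,"y": 0,"z": 0,"spin": 0},{"x": 0,"y": 0,"z": 0,"spin": 0}]' --grip 0.8

```text
time: 29.85
position: [0.6096, 0.2425, -0.026]
tool_rot: [0.697, 0.717, -0.008, -0.013]
ft_force: [0.7, 0.1, 0.2]
grip_width: 0.0692
```

Call:
play_rows --commands '[{"x": 0,"y": 0,"z": -3,"spin": 0},{"x": 0,"y": 0,"z": -6,"spin": 0},{"x": 0,"y": 0,"z": -10,"spin": 0},{"x": 0,"y": 0,"z": -15,"spin": 0},{"x": 0,"y": 0,"z": -25,"spin": 0},{"x": 0,"y": 0,"z": -30,"spin": 0},{"x": 0,"y": 0,"z": -30,"spin": 0},{"x": 0,"y": 0,"z": -20,"spin": 0}]'

```text
time: 30.65
position: [0.6125, 0.2411, 0.1209]
tool_rot: [0.697, 0.717, -0.009, -0.015]
ft_force: [0.7, 0.2, 0.0]
grip_width: 0.0692
```

Call:
play_rows --commands '[{"x": -20,"y": 0,"z": -30,"spin": 0},{"x": -30,"y": 0,"z": -30,"spin": 0},{"x": -30,"y": 0,"z": -15,"spin": 0},{"x": -20,"y": 0,"z": 0,"spin": 0},{"x": 0,"y": 0,"z": 0,"spin": 0},{"x": 0,"y": 0,"z": 0,"spin": 0}]'

```text
time: 31.25
position: [0.6218, 0.139, 0.2132]
tool_rot: [0.696, 0.718, -0.001, -0.008]
ft_force: [0.7, 0.4, -0.4]
grip_width: 0.0698
```

```bash
python3 - <<'E'
from h import *
o=robot.get_obs();print(o['time'],o['position'],o['joint_velocities'].round(3))
a=cams.camera('side');b=cams.camera('scene');w=cams.camera('wrist');save(w,'w26.png')
cv2.imwrite('pics/f26.png',np.hstack([cv2.resize(a['img'][150:450,200:600],(400,300)),b['img'][180:480,60:580][:, :400]])[:,:,::-1])
save(b,'scene26.png')
E
```

```text
31.25 [0.62182391 0.13904169 0.21324891] [-0.014 -0.017  0.003 -0.009  0.009 -0.002]
```

View pics/f26.png

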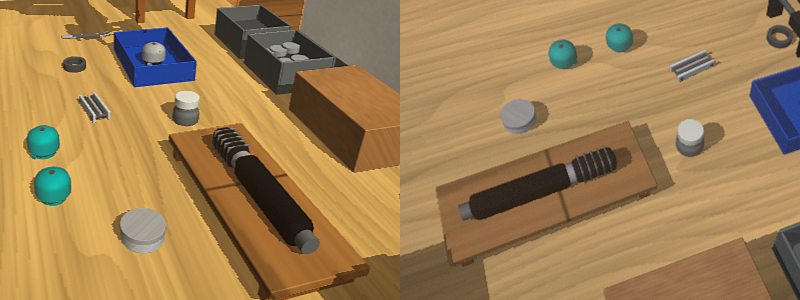

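View pics/w26.png

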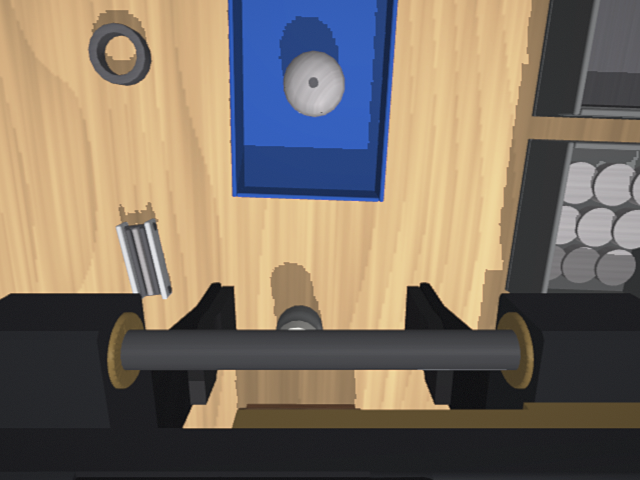

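View pics/scene26.png

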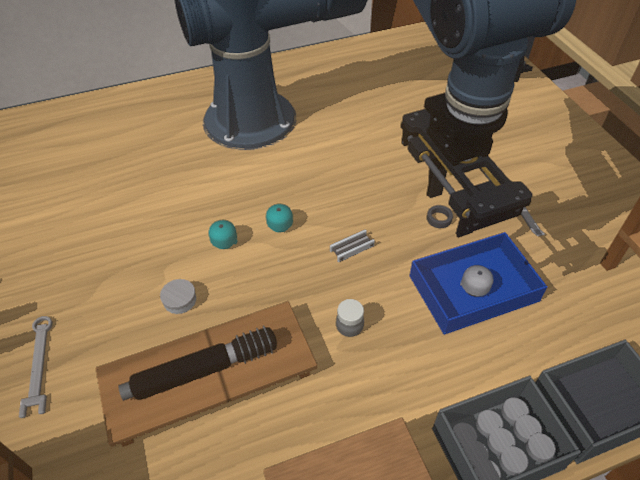

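The bell stands upright in the middle of the box (scene (477,281), wrist (314,83)). The pump lies wholly on the board (scene (125,390) to (276,342)). Nothing else has moved and the gripper is clear, so I'm handing in.

```bash
python3 -c "
from rig import robot
print(robot.hand_in())"
```

```text
the job is handed in; nothing more can be done
None
```

The job is done and handed in at about 31 s. The pump was lifted off the box and set down lengthwise on the pine tier. Only then was the chrome bell set upright on the floor of the parts box. Both were lowered until the wrist felt them touch, about 33 N at most for the pump and 12 N for the bell, and only then released.

**Last checks:** the side and scene pictures show the pump wholly on the board. The scene and wrist pictures show the bell standing near mid-box. The gripper was clear of everything, and the look-alikes and other things had not moved.

**What disagreed:** the finger tips are about 38 mm behind the reported TCP, measured in the scene and side pictures and borne out in the wrist view. Because of that, my first grasp closed on air above the pump without touching it. I corrected for the offset in every move after that. The tool also drifted by up to about 12 mm and 2° on some moves, and I corrected its position before each grasp and placing.

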